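Put the check weight away and close the display case

TASK

Stand the brass check weight that was left on the counter back upright in the red ring in the open wooden case. Then push the heavy glazed lid down slowly so that it does not slam, press it firmly but not too hard (about 18 N) onto its rubber seal for about a second so that it is fully home, and let go, leaving everything else where it is.

Things in the scene. Friction and masses are not known exactly. Their poses are not given: they have to be found in the camera images.
- weight_mid (a point): Centre (half-way up) of the brass check weight, a plain upright cylinder 38 mm in diameter and 70 mm tall, about 0.6 kg, standing on the counter to the right of the case. Its z axis is the cylinder's axis.
- cradle_in (a point): Centre of the underside of the red ring that lies fixed on the case's floor in one of its three compartments: 62 mm outside, 47 mm inside diameter, 12 mm high. The weight stands inside it on the case floor, at the same height as this point (8 mm above the counter).
- case: Open-topped wooden case fixed on the counter, 270 (x) by 240 (y) by 85 mm high, walls and floor 8 mm; origin at the centre of its underside. Two dividers, up to 44 mm above the counter, part it along x into three compartments about 80 mm wide and 224 mm long in y; the ring and two other stored things sit at y = -50 mm. A rubber seal runs round the rim.
- lid_hinge (a point): Middle of the lid's hinge line, on the case's +y side: parallel to case x, at y = +120 mm, z = 86 mm in the case frame. The lid is a glazed wooden frame 270 mm wide, 240 mm from hinge to free edge, 16 mm thick (hinge line on its underside), 1.3 to 1.7 kg. More than 22 N anywhere on the lid would crack its glass.
- lid (a joint): Opening angle of the lid, rad: 0 is closed on the seal, 1.5 wide open; it starts at 1.15 to 1.45, standing up on the case's +y side, outer face towards +y. A spring mostly balances it and a stiff hinge keeps it where it is left; 2 to 8 N near the free edge moves it. It must close slower than 0.5 rad/s over the last 0.2 rad (12 cm/s at the free edge).
- lid_rail (a point): Middle of the lid's 45 mm wide solid front rail, on the outer face (the top face when closed), 217 mm from the hinge line. Its z axis points out of that face, -y from the hinge to the free edge. Press here to seat the lid: the seal is stiff (force rises within about 1 mm of travel) and needs 14 N or more, at most 22 N, held for about a second.
- steel_weight: A smaller steel knobbed weight, 40 mm in diameter, 46 mm tall, stored in the case; leave alone. Origin at the centre of its underside.
- wood_block: A pale wooden block 45 by 90 by 35 mm stored in the case; leave alone. Origin at the centre of its underside.
- jar: Amber jar 70 mm in diameter, 100 mm tall, on the counter; leave alone. Origin at the centre of its underside.
- carton: Cardboard carton 110 by 150 by 80 mm on the counter; leave alone. Origin at the centre of its underside.
- tape: Orange roll of tape 100 mm across, 45 mm high, lying on the counter; leave alone. Origin at the centre of its underside.
- mug: Blue mug 80 mm in diameter, 90 mm tall, on the counter; leave alone. Origin at the centre of its underside.
- driver: Green-handled screwdriver 200 mm long lying on the counter; leave alone. Origin under the middle of its length.
Things that resemble listed ones, but are neither listed nor needed, are in the scene too. Leave any blue or turquoise look-alike of the part that bears weight_mid alone.

How it is judged:
By the outcome, as a careful person would: the job done as asked, in the order asked, and still so for the second after the job is handed in, with the robot touching nothing.
It also fails if it takes over 72 s, if anything falls off the work surface, if the arm or the gripper's body presses on something with over 40 N, if the wrist force passes 120 N, or if a joint passes its speed limit or range.

ROBOT

A 6-joint arm with a two-finger parallel gripper is mounted at the origin on the work surface. World frame = base frame: x ahead of the robot, y to its left, z up, the work surface at z = 0. Lengths are in m, angles in degrees, forces in N, time in s.
With the tool pointing down it reaches from about 0.4 to 0.825 m from the base axis. Payload 7 kg.
Tool frame: the origin (TCP) lies midway between the tips of the shut fingers; the grasp point (between the pads) lies 19 mm behind it; x points along the fingers, z is the direction in which the jaws open and shut, and the axes are right-handed (so a half turn about x gives the same grasp; the last joint's range is limited). The gripper opens to 88 mm and grips with 3 to 60 N. Pads are 19 mm wide; open, the fingers measure 130 mm over their backs; the gripper's body (78 mm by 193 mm) begins 47 mm behind the grasp point.
Start: joints at [83.887, 20.546, 0.682, 0, -70.136, -16.507], TCP at [0.26, 0.623, 0.227] pointing down, gripper open.
Joint ranges: [-176.03, 176.03], [-82.01, 121.73], [-58.28, 71.71], [-173.87, 95.51], [-174.79, -0.11], [-173.66, 173.66]. Speed limits (degrees/s): [136.94, 136.94, 172.46, 180, 180, 180].

INTERFACE

Orientations are given as [roll, pitch, yaw] about the fixed x, y, z axes, in that order (R = Rz(yaw) Ry(pitch) Rx(roll)).
In Python, from plant import get_state, capture, close_job gives the robot as it stands.
- The arm moves only by the tool play_rows, never from a script. Its argument "series" is one flat list of numbers, 4 for each row, row after row: the shift along the tool's x, y, z in m, then the turn about the tool's x in rad. In form: [tx, ty, tz, spin, tx, ty, tz, spin, ...]. A call has exactly 5 rows; each row shifts and turns the commanded pose from where the row before left it, along the tool's axes as they then stand; what a row does not reach is not made up. A row lasts 1/12 s, in which the tool goes at most 41.7 mm and 7.16 degrees, less where a joint would pass 70% of its speed; a pose out of reach is approached as far as the arm can. A call is refused whole if a number of a shift passes 0.0417 or a number of a turn 0.125, either way. A call with a gripper value outside its range is refused whole. "jaw" is the opening in per cent of the stroke, from 0 (shut) to 100 (fully open), set as the call begins (left out, the last holds). The fingers move at their own pace and stop on an object; "squeeze" is the grip in N (left out, the last holds). Time passes only in rows, so rows that do not move let the fingers close, or fill a call up. It gives the time, the measured TCP pose, the force and the opening at its end, in the units of the state.
- get_state(): the state, without advancing time (a new reading comes with each control period).
- capture(name): name is "scene" or "top"; returns a dict with "img" (384x512x3 uint8, blue, green, red), "K" (3x3 intrinsics, pixels), "world_from_camera" (4x4, takes a point from camera to world coordinates). Camera axes: x right, y down, z forward; pixel columns grow to the right and rows downward; lengths in m; the calibration is good to about 2 mm. A picture is of the moment at which its call begins. There is no depth.
- close_job(): hands the job in, once; it reports no verdict.
The state is a dict: "time_s": time; "joints": joint angles; "qd": joint speeds; "joint_torque": joint torques, N m; "tcp_pos": TCP position; "eef_rot": TCP orientation; "contact_force": force on the tool from outside, world axes, zero at the start; "moment": the same for the moment, N m; "gripper_width": finger opening in m.
Only numpy, scipy, OpenCV 4.12 (cv2) and the standard library are available. Lean on these libraries where they do the work, as an engineer would, in place of code of your own. Each camera call takes 0.05 s, during which the arm holds its last target.

## Working session

There is one attempt and no reset: what is moved stays moved. The work goes in short steps, Python scripts to look and compute and a tool call to move; the robot and the scene stay as the last step left them, time stands still between calls to the robot, and variables do not carry over. Pictures are saved under pics/ and viewed, and the job is handed in when it is done.

Besides the shell and the picture viewer there is one more tool, called after "Call:" as name(argument=value, ...) on one line, values as JSON. play_rows: Moves the arm, as the interface text tells. Its arguments: {"type":"object","properties":{"series":{"type":"array","items":{"type":"number"}},"jaw":{"type":"number"},"squeeze":{"type":"number"}},"required":["series"]}

```bash
ls; mkdir -p pics
python3 - <<'E'
from plant import get_state, capture
import cv2
s=get_state(); print(s)
for n in("scene","top"):
    c=capture(n); cv2.imwrite(f"pics/{n}0.png",c["img"]); print(n,c["K"].tolist(),c["world_from_camera"].round(4).tolist())
E
```

```text
pics
{'time_s': 0.0, 'joints': array([ 8.38868490e+01,  2.05933518e+01,  6.33666535e-01, -2.38665849e-02,
       -7.01377001e+01, -1.65066042e+01]), 'qd': array([ 0.04982591, -0.00959045,  0.01984879, -0.06550717, -0.01444523,
        0.08896012]), 'joint_torque': array([-1.04899147e-03, -5.82726359e+01,  2.93049645e+01,  6.99740946e+00,
        6.91365130e-03, -1.60767645e-04]), 'tcp_pos': array([0.2594291 , 0.62259892, 0.22558848]), 'eef_rot': array([   3.53484222,   89.90006272, -109.09304106]), 'contact_force': array([-0.60599828, -1.55985694,  1.4887262 ]), 'moment': array([0.02178074, 0.03698582, 0.04561012]), 'gripper_width': 0.08768079939622732}
scene [[461.7086033905096, 0.0, 251.2611175622938], [0.0, 461.7086033905096, 186.06248220103618], [0.0, 0.0, 1.0]] [[0.5372, 0.6732, -0.5082, 1.2193], [0.8433, -0.4182, 0.3376, -0.4962], [0.0147, -0.6099, -0.7923, 1.1597], [0.0, 0.0, 0.0, 1.0]]
top [[458.8809017878262, 0.0, 258.8163583648469], [0.0, 458.8809017878262, 191.71072086843003], [0.0, 0.0, 1.0]] [[-0.003, -0.9868, 0.1621, 0.3349], [-1.0, 0.0033, 0.0013, -0.0277], [-0.0018, -0.1621, -0.9868, 1.3042], [0.0, 0.0, 0.0, 1.0]]
```

View pics/scene0.png

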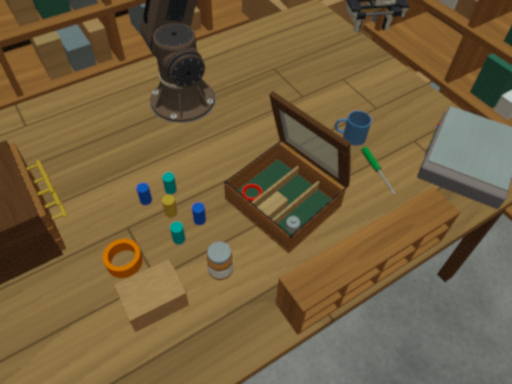

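View pics/top0.png

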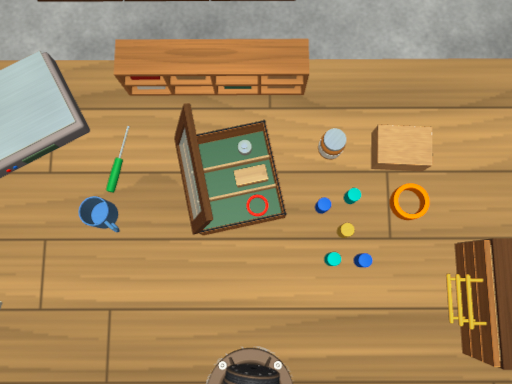

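```bash
cat > h.py <<'E'
import numpy as np, cv2
from plant import get_state, capture
def ray(c,u,v):
    K=c["K"];T=c["world_from_camera"]
    d=T[:3,:3]@np.linalg.solve(K,[u,v,1.]); return T[:3,3],d/np.linalg.norm(d)
def plane(c,u,v,z):
    o,d=ray(c,u,v); return o+d*(z-o[2])/d[2]
def tri(a,pa,b,pb):
    o1,d1=ray(a,*pa);o2,d2=ray(b,*pb)
    s=np.linalg.lstsq(np.c_[d1,-d2],o2-o1,rcond=None)[0]
    p=o1+s[0]*d1;q=o2+s[1]*d2
    return (p+q)/2,np.linalg.norm(p-q)
def proj(c,p):
    T=np.linalg.inv(c["world_from_camera"]); q=T[:3,:3]@np.asarray(p)+T[:3,3]; q=c["K"]@q; return q[:2]/q[2]
def hsv(c): return cv2.cvtColor(c["img"],cv2.COLOR_BGR2HSV)
E
python3 - <<'E'
from h import *
C={n:capture(n) for n in("scene","top")}
for n,c in C.items():
    h=hsv(c)
    for nm,lo,hi in(("yellow",(22,120,60),(32,255,255)),("red",(0,200,100),(5,255,255)),("red2",(172,180,90),(180,255,255)),("teal",(80,150,60),(95,255,255)),("blue",(105,180,60),(125,255,255))):
        m=cv2.inRange(h,lo,hi)
        k,l,st,ce=cv2.connectedComponentsWithStats(m)
        for i in range(1,k):
            if st[i,4]>25: print(n,nm,st[i].tolist(),ce[i].round(1))
    x0,y0,w,hh={"scene":(120,90,250,190),"top":(165,90,210,190)}[n]
    cr=c["img"][y0:y0+hh,x0:x0+w]; cv2.imwrite(f"pics/{n}1.png",cv2.resize(cr,None,fx=3,fy=3,interpolation=cv2.INTER_CUBIC))
E
```

```text
scene yellow [26, 160, 41, 60, 477] [ 48.1 189.2]
scene yellow [161, 194, 15, 23, 197] [168.5 203. ]
scene red [242, 184, 20, 17, 106] [250.3 190.5]
scene teal [163, 173, 13, 20, 196] [168.9 182.4]
scene teal [170, 222, 14, 22, 226] [177.1 232.1]
scene blue [137, 184, 14, 20, 186] [143.6 193.2]
scene blue [193, 203, 12, 21, 190] [198.4 213. ]
top yellow [340, 223, 14, 14, 153] [347.  229.4]
top yellow [447, 274, 22, 52, 399] [455.9 299.4]
top yellow [467, 275, 20, 54, 268] [472.  303.3]
top red [131, 77, 28, 3, 60] [144.   77.6]
top red [247, 195, 21, 21, 126] [256.9 205. ]
top teal [344, 188, 17, 16, 191] [352.2 195.4]
top teal [325, 252, 16, 14, 177] [332.6 258.7]
top blue [316, 198, 15, 15, 164] [322.8 205.1]
top blue [355, 254, 17, 13, 187] [363.  260.1]
```

View pics/scene1.png

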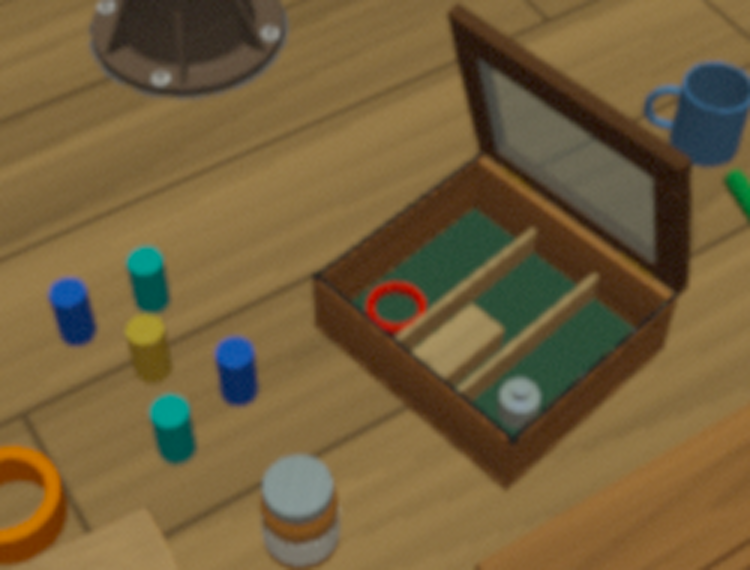

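View pics/top1.png

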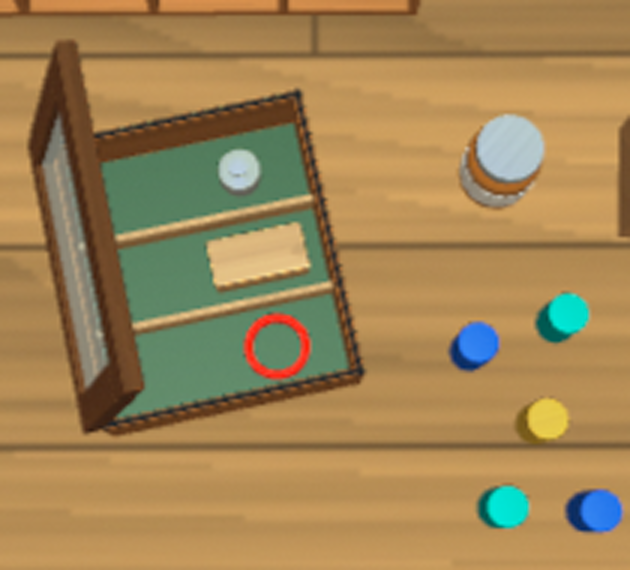

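Run:
```python
from h import *
C={n:capture(n) for n in("scene","top")}
for n,c in C.items():
    h=hsv(c); x,y=(168,203) if n=="scene" else (347,229)
    m=cv2.inRange(h,(22,120,60),(32,255,255))[y-14:y+15,x-12:x+13]
    print(n); V=h[...,2][y-14:y+15,x-12:x+13]*(m>0)
    for r in V: print(' '.join('%3d'%q for q in r))
# ring ellipse
P={}
for n,c in C.items():
    h=hsv(c); m=cv2.inRange(h,(0,150,80),(7,255,255))|cv2.inRange(h,(172,150,80),(180,255,255))
    x,y=(251,190) if n=="scene" else (257,205)
    w=np.zeros_like(m); w[y-16:y+17,x-16:x+17]=m[y-16:y+17,x-16:x+17]
    cs,_=cv2.findContours(w,cv2.RETR_EXTERNAL,cv2.CHAIN_APPROX_NONE)
    k=max(cs,key=cv2.contourArea); print(n,"ring",cv2.fitEllipse(k),cv2.boundingRect(k)); P[n]=cv2.fitEllipse(k)[0]
print(tri(C["scene"],P["scene"],C["top"],P["top"]))
for z in (.008,.014,.02):
  for n in C: print(n,z,plane(C[n],*P[n],z))
```

```text
scene
  0   0   0   0   0   0   0   0   0   0   0   0   0   0   0   0   0   0   0   0   0   0   0   0   0
  0   0   0   0   0   0   0   0   0   0   0   0   0   0   0   0   0   0   0   0   0   0   0   0   0
  0   0   0   0   0   0   0   0   0   0   0   0   0   0   0   0   0   0   0   0   0   0   0   0   0
  0   0   0   0   0   0   0   0   0   0   0   0   0   0   0   0   0   0   0   0   0   0   0   0   0
  0   0   0   0   0   0   0   0   0   0   0   0   0   0   0   0   0   0   0   0   0   0   0   0   0
  0   0   0   0   0   0   0   0   0   0 137 128 119   0   0   0   0   0   0   0   0   0   0   0   0
  0   0   0   0   0   0   0   0 150 153 155 156 155 149 144 141 139 137   0   0   0   0   0   0   0
  0   0   0   0   0   0   0 150 157 165 165 167 166 164 162 161 158 150   0   0   0   0   0   0   0
  0   0   0   0   0   0 147 158 166 166 169 167 165 165 165 165 166 158 145   0   0   0   0   0   0
  0   0   0   0   0   0 153 163 167 168 166 166 167 166 166 166 166 163 153   0   0   0   0   0   0
  0   0   0   0   0   0 157 167 168 166 167 166 167 166 168 166 167 163 153   0   0   0   0   
[... 4645 characters left out ...]
   0   0   0   0   0   0   0   0   0   0   0   0   0   0   0   0
scene ring ((251.19219970703125, 191.79310607910156), (15.056659698486328, 18.03169822692871), 79.65547943115234) (242, 184, 20, 18)
top ring ((256.874267578125, 205.0143280029297), (20.794078826904297, 21.25455093383789), 83.50618743896484) (246, 195, 22, 21)
(array([ 0.50728846, -0.02147167,  0.0195624 ]), np.float64(0.002487406001932462))
scene 0.008 [ 0.49952724 -0.01779689  0.008     ]
top 0.008 [ 0.50944577 -0.02031307  0.008     ]
scene 0.014 [ 0.50327684 -0.02028896  0.014     ]
top 0.014 [ 0.50863788 -0.02034734  0.014     ]
scene 0.02 [ 0.50702644 -0.02278103  0.02      ]
top 0.02 [ 0.50783    -0.02038161  0.02      ]
```

Run:
```python
from h import *
C={n:capture(n) for n in("scene","top")}
W={}
for nm,lo,hi,S,Tp in(("brass",(20,110,60),(34,255,255),(168,200),(347,229)),
  ("teal1",(78,120,60),(97,255,255),(168,178),(352,195)),("teal2",(78,120,60),(97,255,255),(177,228),(332,258)),
  ("blue1",(102,150,60),(128,255,255),(143,188),(363,260)),("blue2",(102,150,60),(128,255,255),(198,207),(322,205))):
    P={}
    for n,(x,y) in(("scene",S),("top",Tp)):
        h=hsv(C[n]); m=cv2.inRange(h,lo,hi); m2=np.zeros_like(m); m2[y-13:y+14,x-13:x+14]=m[y-13:y+14,x-13:x+14]
        V=h[...,2].astype(float); V[m2==0]=0
        t=np.percentile(V[m2>0],90); lowv=np.percentile(V[m2>0],10)
        thr=(t+lowv)/2 if n=="scene" else t*0.85
        mm=cv2.moments((V>thr).astype(np.uint8),True); P[n]=(mm["m10"]/mm["m00"],mm["m01"]/mm["m00"])
    p,e=tri(C["scene"],P["scene"],C["top"],P["top"])
    print(nm,P,p.round(4),round(e,4),"top@z.07",plane(C["top"],*P["top"],.07).round(4),"scene@.07",plane(C["scene"],*P["scene"],.07).round(4))
cs=lambda a,b:((120+a/3-.33),(90+b/3-.33)); ct=lambda a,b:(165+a/3-.33,90+b/3-.33)
for nm,s,t in(("front-near",(316,275),(361,373)),("front-far",(514,438),(299,93)),("lid-near-out",(453,10),(85,432)),("lid-far-out",(690,163),(67,42))):
    p,e=tri(C["scene"],cs(*s),C["top"],ct(*t)); print(nm,p.round(4),round(e,4))
```

```text
brass {'scene': (167.10738255033556, 198.55704697986576), 'top': (347.21527777777777, 229.11111111111111)} [ 0.4339 -0.264   0.0744] 0.0032 top@z.07 [ 0.435  -0.2634  0.07  ] scene@.07 [ 0.4299 -0.2645  0.07  ]
teal1 {'scene': (167.86746987951807, 176.73493975903614), 'top': (354.1136363636364, 193.82575757575756)} [ 0.4992 -0.2596  0.2418] 0.0217 top@z.07 [ 0.531  -0.2855  0.07  ] scene@.07 [ 0.3577 -0.2265  0.07  ]
teal2 {'scene': (175.92792792792793, 226.84684684684686), 'top': (333.9555555555556, 258.4222222222222)} [ 0.3682 -0.2519 -0.1744] 0.0285 top@z.07 [ 0.3571 -0.2255  0.07  ] scene@.07 [ 0.5305 -0.2868  0.07  ]
blue1 {'scene': (142.0379746835443, 187.41772151898735), 'top': (365.0, 259.86861313868616)} [ 0.3529 -0.3086  0.0683] 0.0007 top@z.07 [ 0.353  -0.3079  0.07  ] scene@.07 [ 0.3541 -0.3092  0.07  ]
blue2 {'scene': (197.82222222222222, 207.4111111111111), 'top': (323.953125, 203.65625)} [ 0.5042 -0.2032  0.069 ] 0.0008 top@z.07 [ 0.5042 -0.2027  0.07  ] scene@.07 [ 0.5046 -0.2038  0.07  ]
front-near [ 0.4747 -0.0955  0.086 ] 0.0007
front-far [ 0.7327 -0.0411  0.0906] 0.0017
lid-near-out [0.4049 0.1133 0.2802] 0.0165
lid-far-out [0.6985 0.1362 0.3211] 0.0049
```

```bash
cat >> h.py <<'E'
from scipy.spatial.transform import Rotation as Rn
def R(s): return Rn.from_euler('xyz',s["eef_rot"],degrees=True).as_matrix()
def go(target,jawdir=None,s=None):
    s=s or get_state(); M=R(s)
    d=M.T@(np.asarray(target)-s["tcp_pos"]); print("t",round(s["time_s"],2),"pos",s["tcp_pos"].round(4),"tool d",d.round(4))
    if jawdir is not None:
        a=np.radians(jawdir); v=M.T@np.array([np.cos(a),np.sin(a),0]); 
        # spin phi about x takes z -> (0,-sin,cos)
        ph=np.arctan2(-v[1],v[2]); print("spin",round(ph,4),"or",round(ph-np.sign(ph)*np.pi,4))
    return d
def st():
    s=get_state(); print("t",round(s["time_s"],2),"pos",s["tcp_pos"].round(4),"F",s["contact_force"].round(2),"w",round(s["gripper_width"],4),"q",s["joints"].round(1)); return s
E
python3 - <<'E'
from h import *
s=st(); print(R(s).round(3)); go((.42,.32,.40),102); go((.434,-.264,.2),102)
E
```

```text
t 0.4 pos [0.2596 0.623  0.2264] F [ 0.03 -0.2   0.6 ] w 0.0876 q [ 83.9  20.6   0.7  -0.  -70.1 -16.5]
[[-0.     0.923 -0.385]
 [-0.    -0.385 -0.923]
 [-1.     0.     0.   ]]
t 0.4 pos [0.2596 0.623  0.2264] tool d [-0.1735  0.2646  0.218 ]
spin 2.5374 or -0.6042
t 0.4 pos [0.2596 0.623  0.2264] tool d [0.0266 0.5021 0.7517]
spin 2.5374 or -0.6042
```

Call:
play_rows(series=[-0.0174, 0.0265, 0.0218, 0, -0.0174, 0.0265, 0.0218, 0, -0.0174, 0.0265, 0.0218, 0, -0.0174, 0.0265, 0.0218, 0, -0.0174, 0.0265, 0.0218, 0], jaw=100)

```text
time_s: 0.82
tcp_pos: [0.3404, 0.4699, 0.3144]
eef_rot: [167.3, 90.0, 54.7]
contact_force: [1.2, -0.1, 0.5]
gripper_width: 0.0878
```

Call:
play_rows(series=[-0.0174, 0.0265, 0.0218, 0, -0.0174, 0.0265, 0.0218, 0, -0.0174, 0.0265, 0.0218, 0, -0.0174, 0.0265, 0.0218, 0, -0.0174, 0.0265, 0.0218, 0])

```text
time_s: 1.23
tcp_pos: [0.4207, 0.3181, 0.4018]
eef_rot: [172.0, 90.0, 59.4]
contact_force: [0.5, 0.1, -0.7]
gripper_width: 0.0878
```

Run:
```python
from h import *
s=st(); go((.48,.0,.40),102); go((.434,-.264,.2),102)
c=capture("scene"); cv2.imwrite("pics/s2.png",c["img"])
```

```text
t 1.23 pos [0.4207 0.3181 0.4018] F [ 0.48  0.13 -0.74] w 0.0878 q [ 58.4   2.7   0.2  -0.  -87.5   9. ]
t 1.23 pos [0.4207 0.3181 0.4018] tool d [0.0016 0.177  0.2709]
spin 2.5377 or -0.6039
t 1.23 pos [0.4207 0.3181 0.4018] tool d [0.2014 0.236  0.5325]
spin 2.5377 or -0.6039
```

Call:
play_rows(series=[0, 0.0221, 0.0339, 0, 0, 0.0221, 0.0339, 0, 0, 0.0221, 0.0339, 0, 0, 0.0221, 0.0339, 0, 0, 0.0221, 0.0339, 0])

```text
time_s: 1.7
tcp_pos: [0.4569, 0.1191, 0.401]
eef_rot: [150.2, 89.9, 37.6]
contact_force: [2.6, -0.4, 0.0]
gripper_width: 0.0877
```

Call:
play_rows(series=[0, 0.0221, 0.0339, 0, 0, 0.0221, 0.0339, 0, 0, 0.0221, 0.0339, 0, 0.02, 0.01, 0.034, 0, 0.02, 0.01, 0.034, 0])

```text
time_s: 2.12
tcp_pos: [0.4719, -0.0708, 0.3609]
eef_rot: [122.7, 89.8, 10.1]
contact_force: [2.1, -0.6, 0.1]
gripper_width: 0.0875
```

Call:
play_rows(series=[0, 0, 0, 0.125, 0, 0, 0, 0.125, 0, 0, 0, 0.125, 0, 0, 0, 0.125, 0, 0, 0, 0.125])

```text
time_s: 2.53
tcp_pos: [0.4715, -0.0691, 0.3606]
eef_rot: [169.4, 90.0, 20.5]
contact_force: [0.3, 0.1, 0.1]
gripper_width: 0.0877
```

Call:
play_rows(series=[0, 0, 0, 0.125, 0, 0, 0, 0.125, 0, 0, 0, 0.125, 0, 0, 0, 0.125, 0, 0, 0, 0.125])

```text
time_s: 2.95
tcp_pos: [0.4715, -0.0689, 0.3607]
eef_rot: [-156.7, 90.0, 18.7]
contact_force: [0.3, 0.6, -0.5]
gripper_width: 0.0876
```

Call:
play_rows(series=[0, 0, 0, 0.125, 0, 0, 0, 0.125, 0, 0, 0, 0.125, 0, 0, 0, 0.125, 0, 0, 0, 0.125])

```text
time_s: 3.37
tcp_pos: [0.4715, -0.0689, 0.3607]
eef_rot: [-120.6, 90.0, 19.0]
contact_force: [0.7, -0.1, -0.8]
gripper_width: 0.0879
```

Call:
play_rows(series=[0, 0, 0, 0.125, 0, 0, 0, 0.125, 0, 0, 0, 0.125, 0, 0, 0, 0.125, 0, 0, 0, 0.125])

```text
time_s: 3.78
tcp_pos: [0.4715, -0.0689, 0.3607]
eef_rot: [-80.8, 90.0, 23.0]
contact_force: [-0.7, -0.2, 0.2]
gripper_width: 0.0877
```

Run:
```python
from h import *
s=st(); go((.434,-.264,.16),102)
print(R(s).round(3))
```

```text
t 3.78 pos [ 0.4715 -0.0689  0.3607] F [-0.67 -0.16  0.22] w 0.0877 q [ 15.4  -2.2  -9.8  -0.  -82.4 -91.6]
t 3.78 pos [ 0.4715 -0.0689  0.3607] tool d [ 0.2006  0.083  -0.1806]
spin 0.0312 or -3.1104
[[ 0.    -0.971 -0.238]
 [ 0.    -0.238  0.971]
 [-1.    -0.     0.   ]]
```

Call:
play_rows(series=[0.02, 0.0083, -0.0181, 0, 0.02, 0.0083, -0.0181, 0, 0.02, 0.0083, -0.0181, 0, 0.02, 0.0083, -0.0181, 0, 0.02, 0.0083, -0.0181, 0])

```text
time_s: 4.2
tcp_pos: [0.4531, -0.1676, 0.2599]
eef_rot: [-103.9, 90.0, 0.3]
contact_force: [0.7, 1.0, -0.1]
gripper_width: 0.0873
```

Call:
play_rows(series=[0.02, 0.0083, -0.0181, 0, 0.02, 0.0083, -0.0181, 0, 0.02, 0.0083, -0.0181, 0, 0.02, 0.0083, -0.0181, 0, 0.02, 0.0083, -0.0181, 0.031])

```text
time_s: 4.62
tcp_pos: [0.4351, -0.2656, 0.1599]
eef_rot: [-116.8, 90.0, -14.4]
contact_force: [0.1, -0.6, 0.2]
gripper_width: 0.0877
```

Run:
```python
from h import *
s=st(); go((.434,-.264,.026),102)
for n in("scene","top"):
    c=capture(n); cv2.imwrite(f"pics/{n}3.png",c["img"])
    u=proj(c,s["tcp_pos"]).astype(int); print(u); im=c["img"]
    cr=im[max(0,u[1]-80):u[1]+80,max(0,u[0]-100):u[0]+100]; cv2.imwrite(f"pics/{n}3c.png",cv2.resize(cr,None,fx=3,fy=3,interpolation=cv2.INTER_CUBIC))
```

```text
t 4.62 pos [ 0.4351 -0.2656  0.1599] F [ 0.12 -0.58  0.15] w 0.0877 q [ -9.3   8.2 -25.4   0.  -56.4 -68.3]
t 4.62 pos [ 0.4351 -0.2656  0.1599] tool d [0.1339 0.0008 0.0019]
spin 0.0068 or -3.1348
[163 180]
[354 226]
```

View pics/scene3c.png

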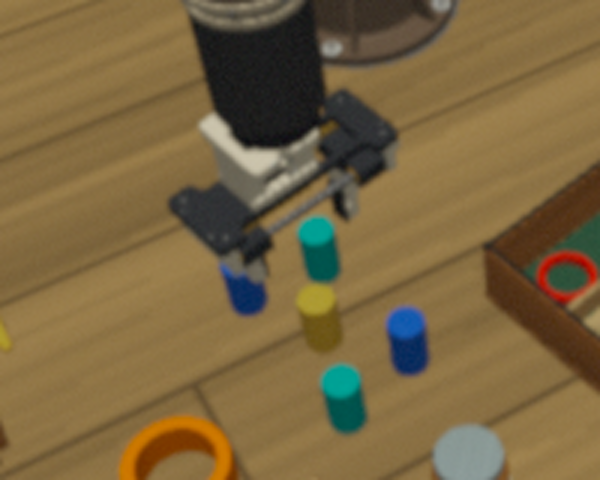

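View pics/top3c.png

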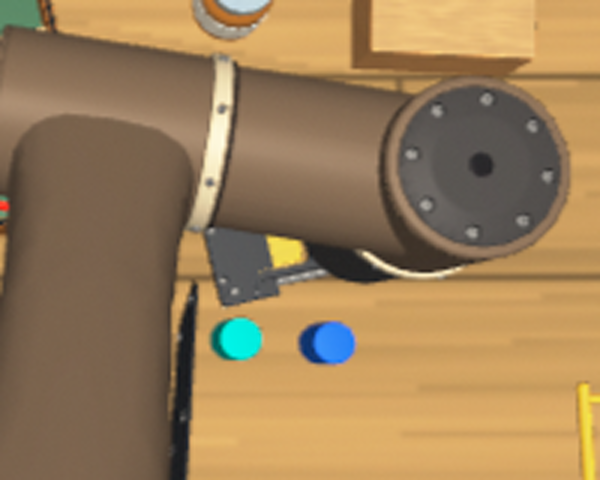

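View pics/scene3.png

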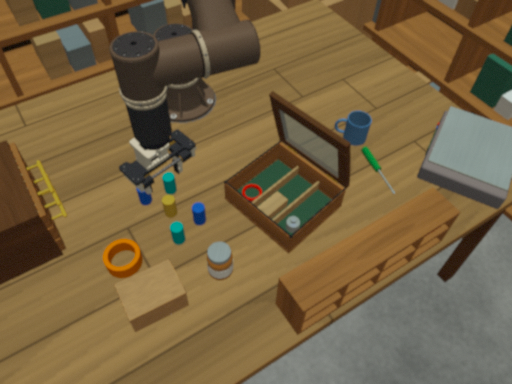

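View pics/top3.png

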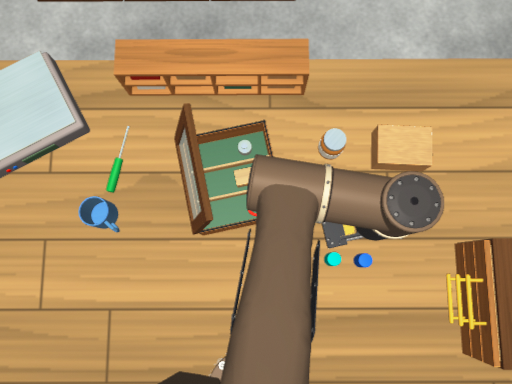

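Run:
```python
from h import *
C={n:capture(n) for n in("scene","top")}
for a,b in(((137,46),(414,201)),):
    print(tri(C["scene"],a,C["top"],b))
# far end of housing in top view, at heights
for u,v in((249,207),(250,160),(282,170)):
    for z in(.45,.5,.55): print(u,v,plane(C["top"],u,v,z).round(3))
# lid free edge line points
for z in(.28,.30,.32,.34):
    print(z,"near",plane(C["top"],193,234,z).round(3),plane(C["scene"],270.7,93,z).round(3),"far",plane(C["top"],187.0,103.7,z).round(3),plane(C["scene"],349.7,144,z).round(3))
cv2.imwrite("pics/lids.png",cv2.resize(C["scene"]["img"][80:200,240:370],None,fx=5,fy=5,interpolation=cv2.INTER_CUBIC))
cv2.imwrite("pics/lidt.png",cv2.resize(C["top"]["img"][95:245,165:240],None,fx=4,fy=4,interpolation=cv2.INTER_CUBIC))
```

```text
(array([ 0.43738274, -0.26399133,  0.59699436]), np.float64(0.008721793348884692))
249 207 [ 0.446 -0.008  0.45 ]
249 207 [ 0.44  -0.009  0.5  ]
249 207 [ 0.433 -0.01   0.55 ]
250 160 [ 0.537 -0.01   0.45 ]
250 160 [ 0.525 -0.011  0.5  ]
250 160 [ 0.513 -0.012  0.55 ]
282 170 [ 0.517 -0.071  0.45 ]
282 170 [ 0.506 -0.068  0.5  ]
282 170 [ 0.496 -0.066  0.55 ]
0.28 near [0.408 0.121 0.28 ] [0.402 0.105 0.28 ] far [0.712 0.141 0.28 ] [0.674 0.17  0.28 ]
0.3 near [0.407 0.118 0.3  ] [0.421 0.092 0.3  ] far [0.705 0.138 0.3  ] [0.686 0.155 0.3  ]
0.32 near [0.405 0.115 0.32 ] [0.439 0.078 0.32 ] far [0.697 0.134 0.32 ] [0.699 0.14  0.32 ]
0.34 near [0.404 0.112 0.34 ] [0.458 0.064 0.34 ] far [0.69  0.131 0.34 ] [0.711 0.124 0.34 ]
```

View pics/lids.png

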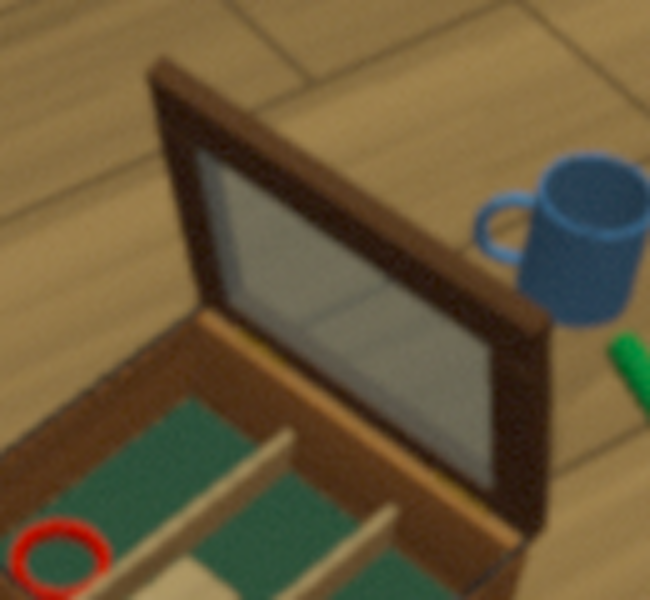

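View pics/lidt.png

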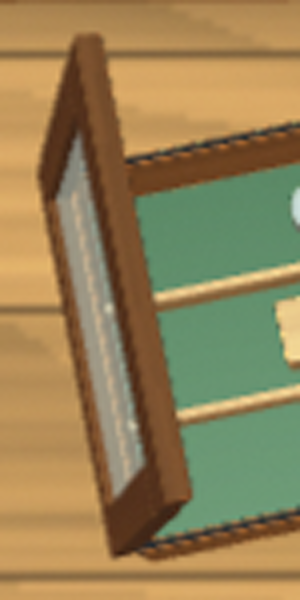

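Run:
```python
from h import *
C={n:capture(n) for n in("scene","top")}
S=lambda a,b:(240+a/5-.4,80+b/5-.4); T=lambda a,b:(165+a/4-.4,95+b/4-.4)
def q(n,s,t): 
    p,e=tri(C["scene"],S(*s),C["top"],T(*t)); print(n,p.round(4),round(e,4)); return p
a=q("in near",(152,76),(190,497)); b=q("in far",(541,337),(102,38))
a2=q("out near",(165,57),(152,466)); b2=q("out far",(549,320),(78,36))
# case rim back corners
c=q("rim nearfront?",(0,460),(0,0)) if 0 else None
m=(a+b)/2; print("mid inner",m)
ex=np.array([.258,.0544]);ex/=np.linalg.norm(ex)
print("yaw front",np.degrees(np.arctan2(ex[1],ex[0])),"lid yaw",np.degrees(np.arctan2(*(b-a)[[1,0]])), np.linalg.norm(b-a))
```

```text
in near [0.4387 0.0756 0.3142] 0.0015
in far [0.6999 0.1303 0.3148] 0.0052
out near [0.4492 0.0865 0.3322] 0.016
out far [0.6973 0.1403 0.3201] 0.001
mid inner [0.56927042 0.10297141 0.31446544]
yaw front 11.906564369074866 lid yaw 11.823631985971636 0.26683954367346685
```

Run:
```python
from h import *
C={n:capture(n) for n in("scene","top")}
cv2.imwrite("pics/ws.png",cv2.resize(C["scene"]["img"][0:180,95:275],None,fx=4,fy=4,interpolation=cv2.INTER_CUBIC)[:600])
cv2.imwrite("pics/wt.png",cv2.resize(C["top"]["img"][140:250,240:450],None,fx=3.8,fy=3.8,interpolation=cv2.INTER_CUBIC))
```

```text
(no output)
```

View pics/ws.png

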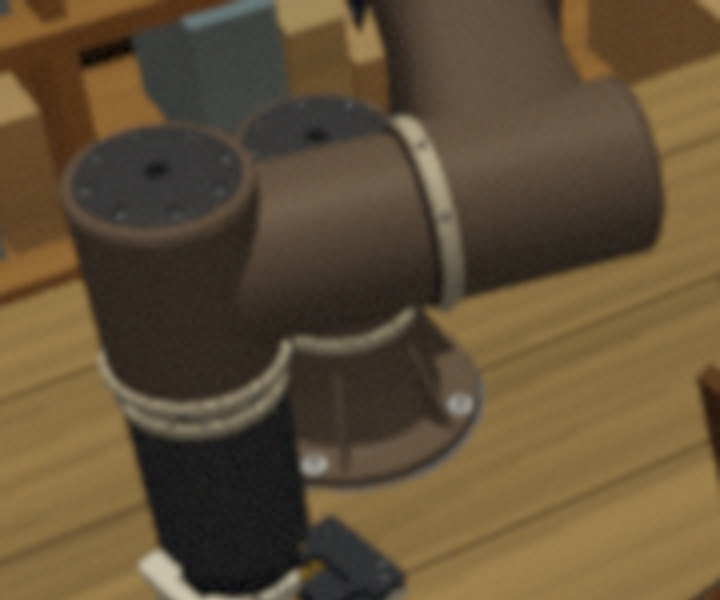

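View pics/wt.png

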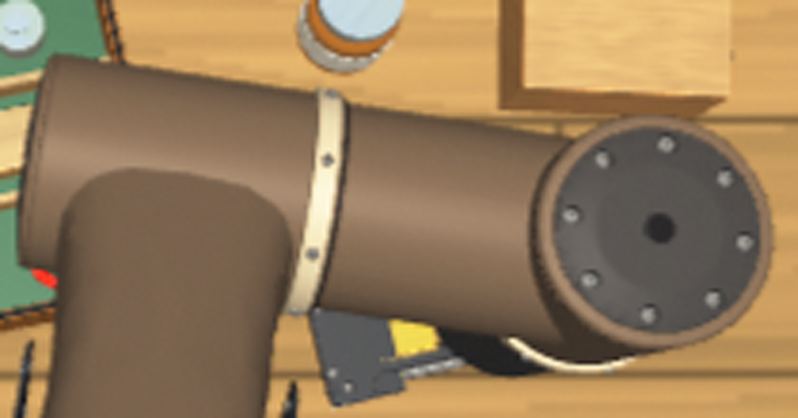

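Run:
```python
from h import *
from scipy.optimize import fsolve
C={n:capture(n) for n in("scene","top")}
print(tri(C["scene"],(134.2,43),C["top"],(413.2,200)))
d=np.array([.162,.987,0]); p0=np.array([.4351,-.2656,0])
def dist(u,v,zc):
    o,k=ray(C["scene"],u,v); n=np.cross(d,k); n/=np.linalg.norm(n); return n@(p0+[0,0,zc]-o)
for lo,up in(((210,75),(195.5,29.5)),((258.7,61.5),(254.5,21))):
    s=fsolve(lambda x:[abs(dist(*lo,x[0]))-x[1],abs(dist(*up,x[0]))-x[1]],[.53,.05]); print("zc,r",s, "signs",dist(*lo,s[0]),dist(*up,s[0]))
```

```text
(array([ 0.4365982 , -0.26434235,  0.60300027]), np.float64(0.0012747827554790607))
zc,r [0.54048351 0.04940301] signs 0.04940300794328425 -0.04940300794328426
zc,r [0.5351829  0.04340219] signs 0.04340218950220278 -0.04340218950220285
```

Call:
play_rows(series=[0.02, 0.0004, 0.001, 0, 0.02, 0.0004, 0.001, 0, 0.02, 0, 0, 0, 0.02, 0, 0, 0, 0.02, 0, 0, 0])

```text
time_s: 5.53
tcp_pos: [0.4347, -0.2626, 0.0604]
eef_rot: [-113.7, 89.9, -11.3]
contact_force: [1.4, -0.5, -0.5]
gripper_width: 0.0873
```

Call:
play_rows(series=[0.01, 0, 0, 0, 0.01, 0, 0, 0, 0.006, 0, 0, 0, 0.005, 0, 0, 0, 0, 0, 0, 0])

```text
time_s: 5.95
tcp_pos: [0.4341, -0.2628, 0.0292]
eef_rot: [66.2, 90.0, 168.5]
contact_force: [0.4, 0.9, 0.2]
gripper_width: 0.0878
```

Run:
```python
from h import *
s=st(); go((.434,-.264,.029),102)
c=capture("scene"); cv2.imwrite("pics/g1.png",cv2.resize(c["img"][110:250,110:260],None,fx=4,fy=4,interpolation=cv2.INTER_CUBIC))
```

```text
t 5.95 pos [ 0.4341 -0.2628  0.0292] F [0.42 0.85 0.19] w 0.0878 q [ -9.   17.8 -34.1  -0.  -38.2 -68.6]
t 5.95 pos [ 0.4341 -0.2628  0.0292] tool d [ 0.0002  0.0004 -0.0011]
spin 0.0065 or -3.1351
```

View pics/g1.png

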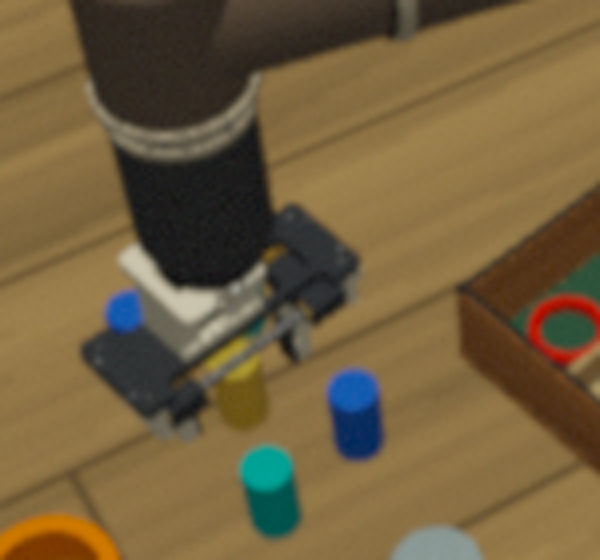

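Call:
play_rows(series=[0, 0, 0, 0, 0, 0, 0, 0, 0, 0, 0, 0, 0, 0, 0, 0, 0, 0, 0, 0], jaw=20, squeeze=30)

```text
time_s: 6.42
tcp_pos: [0.4343, -0.263, 0.0298]
eef_rot: [-112.4, 90.0, -10.0]
contact_force: [0.3, 0.1, 0.1]
gripper_width: 0.0598
```

Call:
play_rows(series=[0, 0, 0, 0, 0, 0, 0, 0, 0, 0, 0, 0, 0, 0, 0, 0, 0, 0, 0, 0])

```text
time_s: 6.83
tcp_pos: [0.4341, -0.263, 0.0296]
eef_rot: [-176.4, 90.0, -74.0]
contact_force: [0.2, -1.2, 0.6]
gripper_width: 0.0375
```

Run:
```python
from h import *
s=st()
c=capture("scene"); cv2.imwrite("pics/g2.png",cv2.resize(c["img"][110:250,110:260],None,fx=4,fy=4,interpolation=cv2.INTER_CUBIC))
```

```text
t 6.83 pos [ 0.4341 -0.263   0.0296] F [ 0.18 -1.15  0.65] w 0.0375 q [ -9.   17.7 -34.1   0.  -38.2 -68.6]
```

View pics/g2.png

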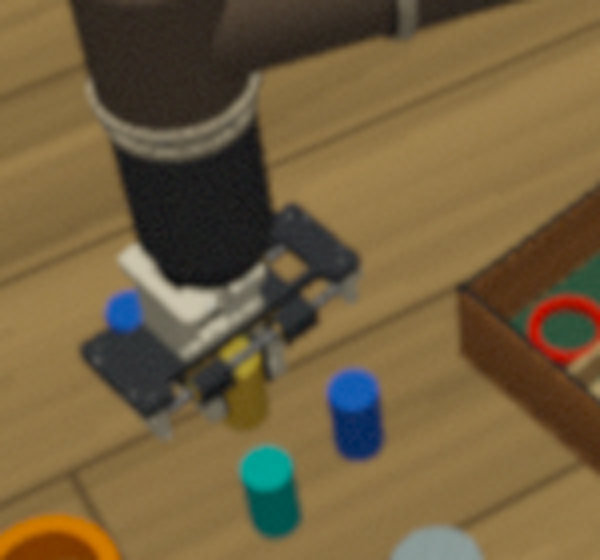

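Call:
play_rows(series=[-0.01, 0, 0, 0, -0.02, 0, 0, 0, -0.03, 0, 0, 0, -0.035, 0, 0, 0, -0.035, 0, 0, 0])

```text
time_s: 7.3
tcp_pos: [0.4327, -0.2624, 0.1605]
eef_rot: [55.8, 89.8, 158.1]
contact_force: [0.9, -0.4, -5.9]
gripper_width: 0.0373
```

Run:
```python
from h import *
s=st(); go((.507,-.0208,.16),101.9)
c=capture("scene"); cv2.imwrite("pics/g3.png",cv2.resize(c["img"][90:230,110:260],None,fx=4,fy=4,interpolation=cv2.INTER_CUBIC))
```

```text
t 7.3 pos [ 0.4327 -0.2624  0.1605] F [ 0.93 -0.37 -5.86] w 0.0373 q [ -9.    7.9 -25.6  -0.  -56.7 -68.6]
t 7.3 pos [ 0.4327 -0.2624  0.1605] tool d [ 0.0006 -0.1243  0.2201]
spin 0.0077 or -3.1339
```

View pics/g3.png

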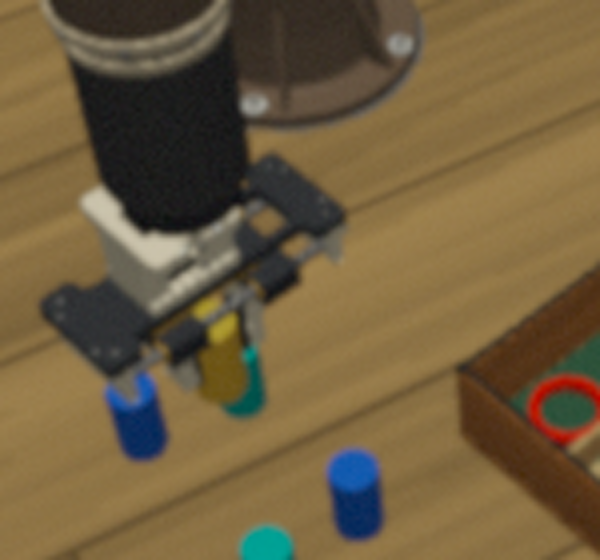

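Call:
play_rows(series=[0, -0.008, 0.014, 0.0077, 0, -0.0155, 0.0275, 0, 0, -0.0155, 0.0275, 0, 0, -0.0155, 0.0275, 0, 0, -0.0155, 0.0275, 0])

```text
time_s: 7.77
tcp_pos: [0.4761, -0.1257, 0.1595]
eef_rot: [48.9, 89.9, 150.8]
contact_force: [2.4, -0.1, -5.7]
gripper_width: 0.0372
```

Call:
play_rows(series=[0, -0.0155, 0.0275, 0, 0, -0.0155, 0.0275, 0, 0, -0.0155, 0.0275, 0, 0, -0.008, 0.014, 0, 0, 0, 0, 0])

```text
time_s: 8.18
tcp_pos: [0.5108, -0.0185, 0.1594]
eef_rot: [8.2, 90.0, 110.2]
contact_force: [0.5, -0.6, -4.2]
gripper_width: 0.0369
```

Run:
```python
from h import *
s=st(); go((.507,-.0208,.16),101.9)
for n in("scene","top"):
    c=capture(n); cv2.imwrite(f"pics/{n}5.png",c["img"])
    if n=="scene": cv2.imwrite("pics/g5.png",cv2.resize(c["img"][50:230,190:370],None,fx=3.3,fy=3.3,interpolation=cv2.INTER_CUBIC))
```

```text
t 8.18 pos [ 0.5108 -0.0185  0.1594] F [ 0.54 -0.64 -4.2 ] w 0.0369 q [ 19.9   8.4 -25.2  -0.  -56.4 -97.8]
t 8.18 pos [ 0.5108 -0.0185  0.1594] tool d [-0.0006  0.0042 -0.0015]
spin 0.0031 or -3.1385
```

View pics/g5.png

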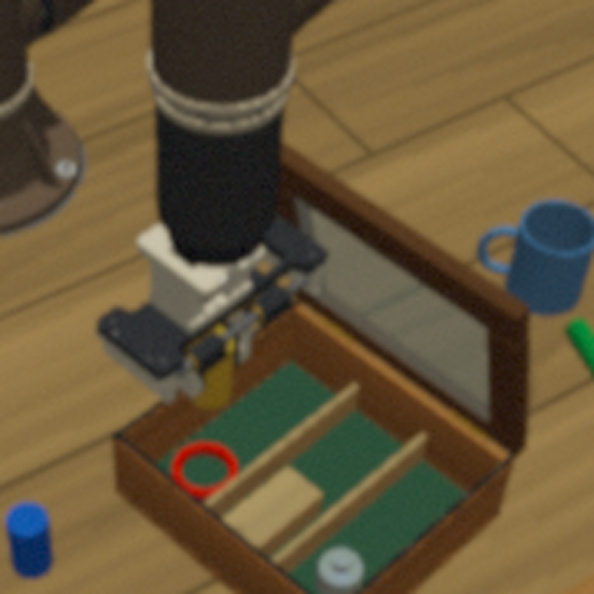

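View pics/top5.png

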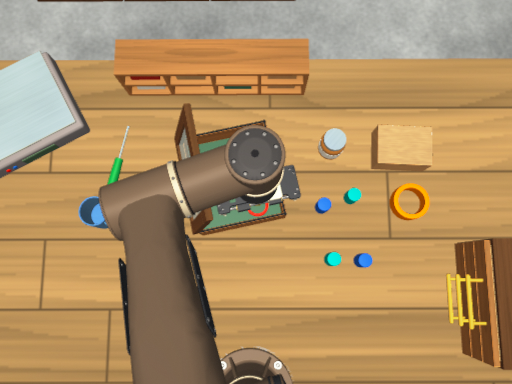

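Run:
```python
from h import *
C={"scene":capture("scene")}
top={"img":cv2.imread("pics/top0.png")}; t=capture("top"); top.update(K=t["K"],world_from_camera=t["world_from_camera"]); C["top"]=top
P={}
for n,c in C.items():
    im=c["img"].astype(np.float32); red=im[...,2]-np.maximum(im[...,1],im[...,0])
    x,y=(251,190) if n=="scene" else (257,205)
    w=cv2.resize(red[y-20:y+21,x-20:x+21],None,fx=8,fy=8,interpolation=cv2.INTER_CUBIC)
    thr=w.max()*.45
    cs,hi=cv2.findContours((w>thr).astype(np.uint8),cv2.RETR_CCOMP,cv2.CHAIN_APPROX_NONE)
    for k in cs:
        if len(k)>100:
            e=cv2.fitEllipse(k); ctr=((e[0][0]+.5)/8-.5+x-20,(e[0][1]+.5)/8-.5+y-20); print(n,np.round(ctr,2),np.round(e[1],1)/8); P.setdefault(n,[]).append((e[1][1],ctr))
    P[n]=[p[1] for p in sorted(P[n],reverse=True)]
for i in range(2): print(tri(C["scene"],P["scene"][i],C["top"],P["top"][i]), [plane(C[n],*P[n][i],.02).round(4) for n in C])
```

```text
scene [251.4  191.61] [15.3   18.375]
top [256.93 204.99] [21.5625 21.7   ]
top [256.92 205.01] [16.1875 16.4875]
(array([ 0.50742903, -0.02129087,  0.02045553]), np.float64(0.0016801540807472764)) [array([ 0.5068, -0.0219,  0.02  ]), array([ 0.5079, -0.0206,  0.02  ])]Traceback (most recent call last):
  File "<stdin>", line 15, in <module>
IndexError: list index out of range
```

Call:
play_rows(series=[0.02, 0.002, -0.001, 0.003, 0.02, 0.002, -0.0005, 0, 0.02, 0, 0, 0, 0.02, 0, 0, 0, 0, 0, 0, 0])

```text
time_s: 8.8
tcp_pos: [0.5035, -0.0253, 0.0762]
eef_rot: [89.2, 89.6, -169.2]
contact_force: [-0.1, 0.1, -4.9]
gripper_width: 0.0374
```

Call:
play_rows(series=[0.01, 0, 0, 0, 0.006, 0, 0, 0, 0.004, 0, 0, 0, 0, 0, 0, 0, 0, 0, 0, 0])

```text
time_s: 9.22
tcp_pos: [0.5069, -0.0237, 0.06]
eef_rot: [-93.5, 90.0, 8.2]
contact_force: [0.0, -1.1, -5.1]
gripper_width: 0.037
```

Run:
```python
from h import *
s=st(); go((.5072,-.0208,.0376),101.9)
for n in("scene","top"):
    c=capture(n); cv2.imwrite(f"pics/{n}6.png",c["img"])
    if n=="scene": cv2.imwrite("pics/g6.png",cv2.resize(c["img"][110:230,200:320],None,fx=5,fy=5,interpolation=cv2.INTER_CUBIC))
```

```text
t 9.22 pos [ 0.5069 -0.0237  0.06  ] F [ 0.03 -1.13 -5.11] w 0.037 q [ 19.5  15.1 -32.4   0.  -42.5 -97.8]
t 9.22 pos [ 0.5069 -0.0237  0.06  ] tool d [ 0.0224 -0.0008  0.0028]
spin -0.0025 or 3.1391
```

View pics/g6.png

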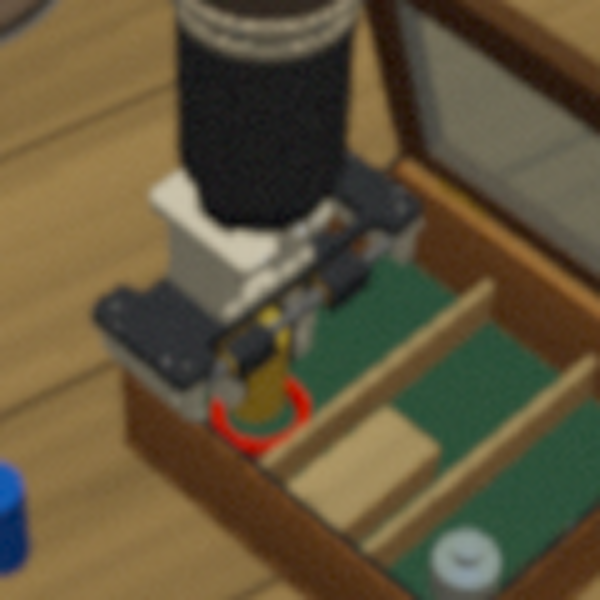

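View pics/scene6.png

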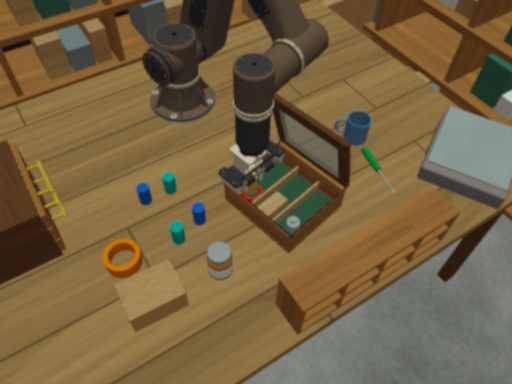

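Call:
play_rows(series=[0.002, 0, 0.0012, 0, 0, -0.0004, 0.0012, 0, 0, 0, 0, 0, 0, 0, 0, 0, 0, 0, 0, 0])

```text
time_s: 9.73
tcp_pos: [0.5066, -0.0212, 0.0576]
eef_rot: [-86.1, 90.0, 15.6]
contact_force: [-0.1, -0.7, -5.7]
gripper_width: 0.0368
```

Run:
```python
from h import *
s=st(); go((.5072,-.0208,.0376),101.9)
c=capture("scene"); s=get_state()
cv2.imwrite("pics/g7.png",cv2.resize(c["img"][150:210,220:290],None,fx=9,fy=9,interpolation=cv2.INTER_CUBIC))
# project expected weight bottom circle & side at tcp
im=cv2.resize(c["img"][150:210,220:290],None,fx=9,fy=9,interpolation=cv2.INTER_CUBIC)
for z,col in((s["tcp_pos"][2]-.0296,(255,255,0)),):
    pts=[(proj(c,s["tcp_pos"]*[1,1,0]+[.019*np.cos(a),.019*np.sin(a),z])-[220,150]+.5)*9-.5 for a in np.linspace(0,6.28,60)]
    cv2.polylines(im,[np.int32(pts)],True,col,1)
cv2.imwrite("pics/g7.png",im)
```

```text
t 9.73 pos [ 0.5066 -0.0212  0.0576] F [-0.14 -0.66 -5.74] w 0.0368 q [ 19.8  15.2 -32.6   0.  -42.2 -98.1]
t 9.73 pos [ 0.5066 -0.0212  0.0576] tool d [ 0.02   -0.0007  0.0003]
spin -0.0024 or 3.1392
```

View pics/g7.png

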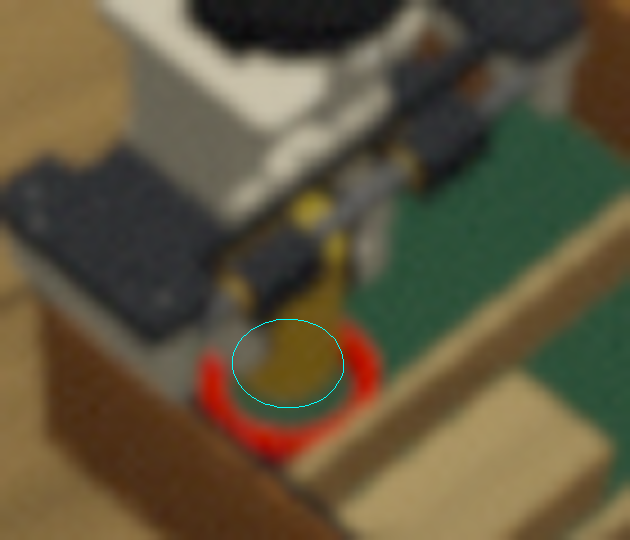

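Call:
play_rows(series=[0.004, -0.0003, 0, 0, 0.004, -0.0003, 0, 0, 0.004, 0, 0, 0, 0.003, 0, 0, 0, 0, 0, 0, 0])

```text
time_s: 10.2
tcp_pos: [0.5065, -0.0213, 0.0416]
eef_rot: [93.7, 89.9, -164.6]
contact_force: [0.0, -0.5, -4.7]
gripper_width: 0.0371
```

Call:
play_rows(series=[0.001, 0, 0, 0, 0.001, 0, 0, 0, 0.001, 0, 0, 0, 0, 0, 0, 0, 0, 0, 0, 0])

```text
time_s: 10.62
tcp_pos: [0.5072, -0.0211, 0.0396]
eef_rot: [-96.8, 90.0, 5.0]
contact_force: [-0.0, 0.2, -5.9]
gripper_width: 0.0374
```

Run:
```python
from h import *
s=st(); go((.5072,-.0208,.0376),101.9)
```

```text
t 10.62 pos [ 0.5072 -0.0211  0.0396] F [-0.01  0.17 -5.87] w 0.0374 q [ 19.8  16.8 -33.5   0.  -39.6 -98.1]
t 10.62 pos [ 0.5072 -0.0211  0.0396] tool d [ 0.002  -0.0001  0.0003]
spin -0.0025 or 3.1391
```

Inside the ring, still hanging freely. Lower until the weight is borne.

Call:
play_rows(series=[0.0005, 0, 0, 0, 0.0005, 0, 0, 0, 0.0005, 0, 0, 0, 0, 0, 0, 0, 0, 0, 0, 0])

```text
time_s: 11.03
tcp_pos: [0.5071, -0.0212, 0.038]
eef_rot: [106.5, 90.0, -151.7]
contact_force: [-0.5, -0.2, -4.6]
gripper_width: 0.0372
```

Call:
play_rows(series=[0.0005, 0, 0, 0, 0, 0, 0, 0, 0, 0, 0, 0, 0, 0, 0, 0, 0, 0, 0, 0])

```text
time_s: 11.45
tcp_pos: [0.5072, -0.0212, 0.0376]
eef_rot: [-96.2, 90.0, 5.6]
contact_force: [-0.4, -0.9, -3.7]
gripper_width: 0.0371
```

Call:
play_rows(series=[0.0005, 0, 0, 0, 0, 0, 0, 0, 0, 0, 0, 0, 0, 0, 0, 0, 0, 0, 0, 0])

```text
time_s: 11.87
tcp_pos: [0.5073, -0.0212, 0.0376]
eef_rot: [-104.6, 90.0, -2.8]
contact_force: [-3.6, 1.0, 6.4]
gripper_width: 0.037
```

Call:
play_rows(series=[0.0003, 0, 0, 0, 0, 0, 0, 0, 0, 0, 0, 0, 0, 0, 0, 0, 0, 0, 0, 0])

```text
time_s: 12.28
tcp_pos: [0.5074, -0.0211, 0.0376]
eef_rot: [-101.6, 90.0, 0.2]
contact_force: [-3.8, 1.2, 9.4]
gripper_width: 0.0367
```

Call:
play_rows(series=[0, 0, 0, 0, 0, 0, 0, 0, 0, 0, 0, 0, 0, 0, 0, 0, 0, 0, 0, 0], jaw=60)

```text
time_s: 12.7
tcp_pos: [0.5073, -0.0211, 0.0367]
eef_rot: [-103.6, 90.0, -1.8]
contact_force: [0.4, -0.1, 0.3]
gripper_width: 0.0528
```

Call:
play_rows(series=[-0.005, 0, 0, 0, -0.01, 0, 0, 0, -0.015, 0, 0, 0, -0.02, 0, 0, 0, -0.02, 0, 0, 0])

```text
time_s: 13.12
tcp_pos: [0.507, -0.0212, 0.1082]
eef_rot: [118.6, 90.0, -139.6]
contact_force: [0.5, 0.1, 0.2]
gripper_width: 0.0525
```

Call:
play_rows(series=[-0.025, 0, 0, 0, -0.03, 0, 0, 0, -0.03, 0, 0, 0, -0.03, 0, 0, 0, -0.03, 0, 0, 0])

```text
time_s: 13.53
tcp_pos: [0.5067, -0.0213, 0.2545]
eef_rot: [-86.7, 89.9, 15.1]
contact_force: [0.1, -0.5, -0.2]
gripper_width: 0.0526
```

Run:
```python
from h import *
s=st(); go((.507,-.0208,.38),101.9)
c=capture("scene"); cv2.imwrite("pics/g8.png",cv2.resize(c["img"][110:230,200:320],None,fx=5,fy=5,interpolation=cv2.INTER_CUBIC))
```

```text
t 13.53 pos [ 0.5067 -0.0213  0.2545] F [ 0.11 -0.55 -0.18] w 0.0526 q [ 19.8   3.5 -17.6   0.  -68.8 -98.1]
t 13.53 pos [ 0.5067 -0.0213  0.2545] tool d [-0.1255 -0.0006  0.0005]
spin -0.0025 or 3.139
```

View pics/g8.png

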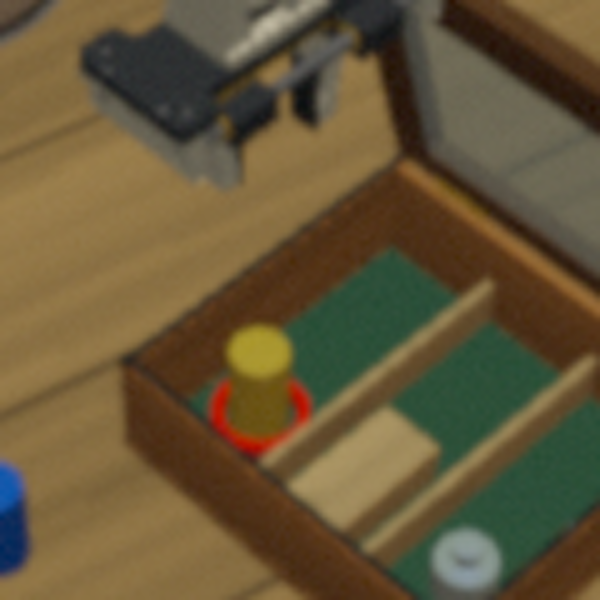

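Call:
play_rows(series=[-0.029, 0, 0, 0, -0.029, 0, 0, 0, -0.029, 0, 0, 0, -0.029, 0, 0, 0, -0.029, 0, 0, 0], jaw=0)

```text
time_s: 14.0
tcp_pos: [0.5064, -0.0214, 0.3992]
eef_rot: [-85.3, 89.9, 16.4]
contact_force: [0.9, -0.3, -0.5]
gripper_width: 0.0247
```

Call:
play_rows(series=[0, 0, 0, -0.125, 0, 0, 0, -0.125, 0, 0, 0, -0.125, 0, 0, 0, -0.125, 0, 0, 0, -0.125])

```text
time_s: 14.42
tcp_pos: [0.5067, -0.0213, 0.3976]
eef_rot: [-120.7, 90.0, 17.2]
contact_force: [-0.2, 0.0, -0.4]
gripper_width: 0.0005
```

Call:
play_rows(series=[0, 0, 0, -0.125, 0, 0, 0, -0.125, 0, 0, 0, -0.125, 0, 0, 0, -0.125, 0, 0, 0, -0.125])

```text
time_s: 14.83
tcp_pos: [0.5067, -0.0213, 0.3976]
eef_rot: [-154.7, 90.0, 19.0]
contact_force: [0.6, -0.4, 0.5]
gripper_width: 0.0007
```

Call:
play_rows(series=[0, 0, 0, -0.125, 0, 0, 0, -0.125, 0, 0, 0, -0.07, 0, 0, 0, 0, 0, 0, 0, 0])

```text
time_s: 15.25
tcp_pos: [0.5069, -0.0213, 0.3973]
eef_rot: [-173.6, 90.0, 18.0]
contact_force: [-0.2, -0.5, 0.3]
gripper_width: 0.0002
```

```bash
cat >> h.py <<'E'
cc=np.array([.5805,.0475]); ex=np.array([.9785,.206]); ey=np.array([-.206,.9785])
def w(x,y,z): p=cc+x*ex+y*ey; return np.array([p[0],p[1],z])
def cf(p): d=np.asarray(p)[:2]-cc; return np.array([d@ex,d@ey,p[2]])
E
python3 - <<'E'
from h import *
s=st(); print("case",cf(s["tcp_pos"]).round(4)); go(w(0,.17,.40),11.9); go(w(0,.17,.29),11.9)
C={n:capture(n) for n in("scene","top")}
for n in C: cv2.imwrite(f"pics/{n}9.png",C[n]["img"])
E
```

```text
t 15.25 pos [ 0.5069 -0.0213  0.3973] F [-0.15 -0.5   0.33] w 0.0002 q [ 19.8   0.6  -2.5   0.  -86.9  -8.3]
case [-0.0862 -0.0521  0.3973]
t 15.25 pos [ 0.5069 -0.0213  0.3973] tool d [-0.0026 -0.2226 -0.0849]
spin 3.1356 or -0.006
t 15.25 pos [ 0.5069 -0.0213  0.3973] tool d [ 0.1074 -0.2226 -0.0849]
spin 3.1356 or -0.006
```

View pics/scene9.png

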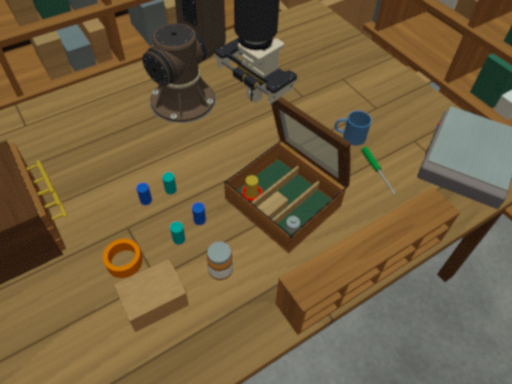

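Call:
play_rows(series=[0, -0.0278, -0.0106, 0, 0, -0.0278, -0.0106, 0, 0, -0.0278, -0.0106, 0, 0, -0.0278, -0.0106, 0, 0, -0.0278, -0.0106, 0])

```text
time_s: 15.77
tcp_pos: [0.5308, 0.1269, 0.3971]
eef_rot: [-166.4, 90.0, 25.2]
contact_force: [0.5, -0.2, -0.6]
gripper_width: 0.0003
```

Call:
play_rows(series=[0, -0.0278, -0.0106, 0, 0, -0.0278, -0.0106, 0, 0, -0.0278, -0.0106, -0.006, 0, 0, 0, 0, 0, 0, 0, 0])

```text
time_s: 16.18
tcp_pos: [0.545, 0.2152, 0.3959]
eef_rot: [25.3, 89.9, -142.6]
contact_force: [0.5, -0.1, 0.2]
gripper_width: 0.0006
```

Call:
play_rows(series=[0.02, 0, 0, 0, 0.02, 0, 0, 0, 0.02, 0, 0, 0, 0.02, 0, 0, 0, 0.01, 0, 0, 0])

```text
time_s: 16.6
tcp_pos: [0.5441, 0.2124, 0.3047]
eef_rot: [14.3, 89.9, -153.7]
contact_force: [0.3, 0.5, 0.0]
gripper_width: 0.0008
```

Run:
```python
from h import *
s=st(); print("case",cf(s["tcp_pos"]).round(4)); go(w(0,.09,.303),11.9)
print(R(s).round(3))
C={n:capture(n) for n in("scene","top")}
for n in C: cv2.imwrite(f"pics/{n}10.png",C[n]["img"])
r=.224
for th in(1.294,1.2,1.0,.8,.6,.4,.2,.1,0):
    print(th,"tcp case y,z",round(.12-r*np.cos(th)+.016*np.sin(th)+.0095,4),round(.086+r*np.sin(th)+.016*np.cos(th),4))
```

```text
t 16.6 pos [0.5441 0.2124 0.3047] F [0.33 0.5  0.03] w 0.0008 q [ 40.5   9.8  -3.8  -0.  -76.6 -28.5]
case [-0.0016  0.1689  0.3047]
t 16.6 pos [0.5441 0.2124 0.3047] tool d [ 0.0017  0.0789 -0.0016]
spin -3.141 or 0.0005
[[-0.002  0.207 -0.978]
 [-0.001 -0.978 -0.207]
 [-1.     0.001  0.002]]
1.294 tcp case y,z 0.0837 0.3058
1.2 tcp case y,z 0.0632 0.3006
1.0 tcp case y,z 0.0219 0.2831
0.8 tcp case y,z -0.0151 0.2578
0.6 tcp case y,z -0.0463 0.2257
0.4 tcp case y,z -0.0706 0.188
0.2 tcp case y,z -0.0869 0.1462
0.1 tcp case y,z -0.0918 0.1243
0 tcp case y,z -0.0945 0.102
```

View pics/scene10.png

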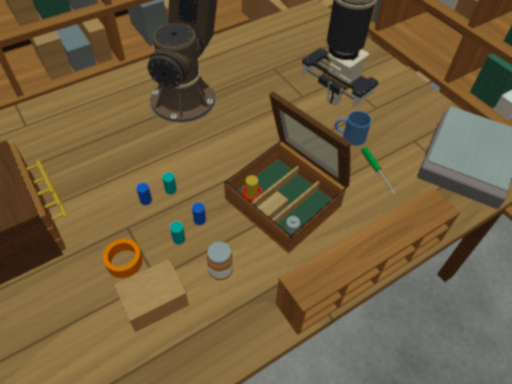

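View pics/top10.png

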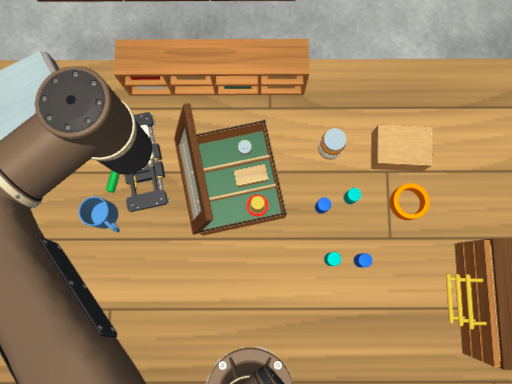

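Call:
play_rows(series=[0, 0.018, 0, 0, 0, 0.018, 0, 0, 0, 0.016, 0, 0, 0, 0.012, 0, 0, 0, 0.006, 0, 0])

```text
time_s: 17.12
tcp_pos: [0.5603, 0.144, 0.3083]
eef_rot: [-173.6, 89.9, 18.4]
contact_force: [-0.3, 0.6, 0.1]
gripper_width: 0.0006
```

Call:
play_rows(series=[0, 0.003, 0, 0, 0, 0.003, 0, 0, 0, 0.003, 0, 0, 0, 0.003, 0, 0, 0, 0.003, 0, 0])

```text
time_s: 17.53
tcp_pos: [0.5628, 0.1309, 0.3067]
eef_rot: [24.9, 90.0, -143.1]
contact_force: [0.4, 0.3, -0.3]
gripper_width: 0.0006
```

Run:
```python
from h import *
s=st(); print("case",cf(s["tcp_pos"]).round(4))
```

```text
t 17.53 pos [0.5628 0.1309 0.3067] F [ 0.43  0.27 -0.35] w 0.0006 q [ 32.5   9.   -4.5   0.  -76.5 -20.4]
case [-1.000e-04  8.520e-02  3.067e-01]
```

Call:
play_rows(series=[0.0005, 0.003, 0, 0, 0.0005, 0.003, 0, 0, 0.0005, 0.003, 0, 0, 0.0005, 0.003, 0, 0, 0.0005, 0.003, 0, 0])

```text
time_s: 17.95
tcp_pos: [0.5658, 0.117, 0.3037]
eef_rot: [-89.4, 89.9, 102.7]
contact_force: [-0.7, 5.6, -1.6]
gripper_width: 0.001
```

Run:
```python
from h import *
s=st(); print("case",cf(s["tcp_pos"]).round(4))
c=capture("scene"); cv2.imwrite("pics/l1.png",cv2.resize(c["img"][50:200,240:390],None,fx=4,fy=4,interpolation=cv2.INTER_CUBIC))
```

```text
t 17.95 pos [0.5658 0.117  0.3037] F [-0.68  5.61 -1.57] w 0.001 q [ 31.    9.1  -4.7  -0.1 -76.1 -18.9]
case [-1.000e-04  7.100e-02  3.037e-01]
```

View pics/l1.png

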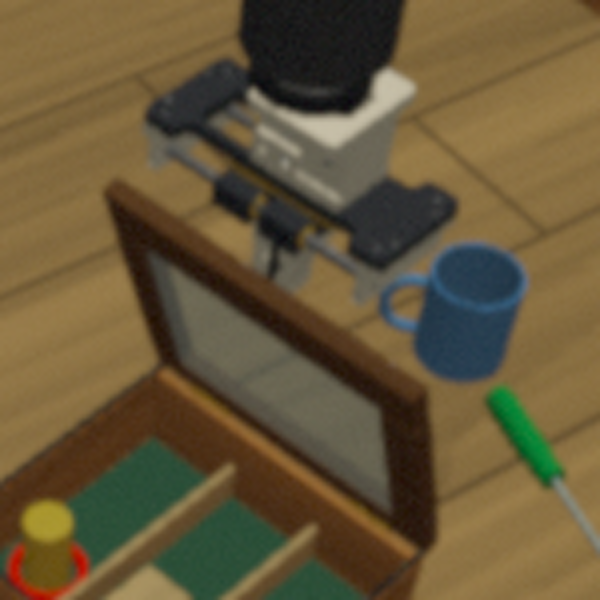

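Call:
play_rows(series=[0.002, 0.0072, 0, 0, 0.0023, 0.0071, 0, 0, 0.0025, 0.007, 0, 0, 0.0027, 0.0069, 0, 0, 0.0029, 0.0068, 0, 0])

```text
time_s: 18.42
tcp_pos: [0.5732, 0.0824, 0.2914]
eef_rot: [-90.7, 89.9, 101.4]
contact_force: [-1.7, 4.5, -0.6]
gripper_width: 0.0007
```

Call:
play_rows(series=[0.0032, 0.0067, 0, 0, 0.0034, 0.0066, 0, 0, 0.0036, 0.0065, 0, 0, 0.0038, 0.0064, 0, 0, 0.0041, 0.0062, 0, 0])

```text
time_s: 18.83
tcp_pos: [0.58, 0.0506, 0.2734]
eef_rot: [-95.7, 89.9, 96.4]
contact_force: [-1.3, 4.7, 0.9]
gripper_width: 0.0005
```

Run:
```python
from h import *
s=st(); print("case",cf(s["tcp_pos"]).round(4))
c=capture("scene"); cv2.imwrite("pics/l2.png",cv2.resize(c["img"][50:230,220:370],None,fx=3.3,fy=3.3,interpolation=cv2.INTER_CUBIC))
```

```text
t 18.83 pos [0.58   0.0506 0.2734] F [-1.32  4.72  0.89] w 0.0005 q [ 24.2  10.3  -7.2  -0.1 -72.5 -12.1]
case [1.000e-04 3.100e-03 2.734e-01]
```

View pics/l2.png

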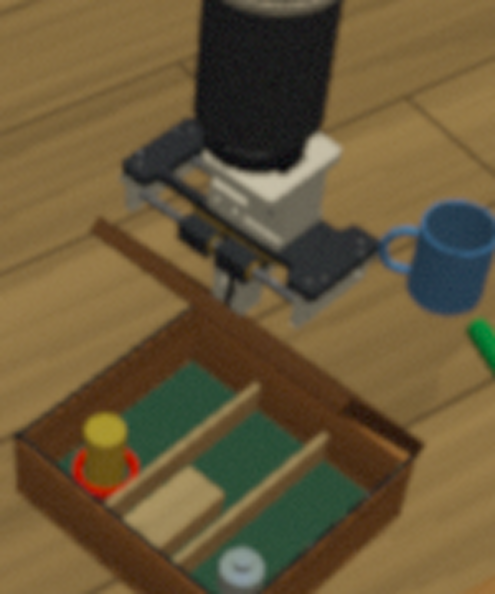

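Call:
play_rows(series=[0.0042, 0.006, 0, 0, 0.0044, 0.0059, 0, 0, 0.0046, 0.0058, 0, 0, 0.0048, 0.0056, 0, 0, 0.005, 0.0055, 0, 0])

```text
time_s: 19.3
tcp_pos: [0.5861, 0.0216, 0.2504]
eef_rot: [-155.4, 90.0, 36.7]
contact_force: [-1.6, 3.5, 1.3]
gripper_width: 0.0004
```

Call:
play_rows(series=[0.0052, 0.0053, 0, 0, 0.0054, 0.0051, 0, 0, 0.0055, 0.0049, 0, 0, 0.0057, 0.0047, 0, 0, 0.0059, 0.0045, 0, 0])

```text
time_s: 19.72
tcp_pos: [0.5913, -0.0027, 0.2226]
eef_rot: [113.0, 90.0, -54.9]
contact_force: [-1.5, 3.8, 2.3]
gripper_width: 0.0003
```

Call:
play_rows(series=[0.006, 0.0043, 0, 0, 0.0061, 0.0041, 0, 0, 0.0062, 0.0039, 0, 0, 0.0063, 0.0037, 0, 0, 0.0064, 0.0035, 0, 0])

```text
time_s: 20.13
tcp_pos: [0.5954, -0.0218, 0.1917]
eef_rot: [113.8, 90.0, -54.2]
contact_force: [-0.2, 0.7, 3.9]
gripper_width: 0.0008
```

Run:
```python
from h import *
s=st(); print("case",cf(s["tcp_pos"]).round(4))
c=capture("scene"); cv2.imwrite("pics/l3.png",cv2.resize(c["img"][80:230,210:360],None,fx=3.3,fy=3.3,interpolation=cv2.INTER_CUBIC))
```

```text
t 20.13 pos [ 0.5954 -0.0218  0.1917] F [-0.18  0.72  3.93] w 0.0008 q [ 16.7  14.6 -12.6   0.  -62.9  -4.7]
case [ 0.0003 -0.0709  0.1917]
```

View pics/l3.png

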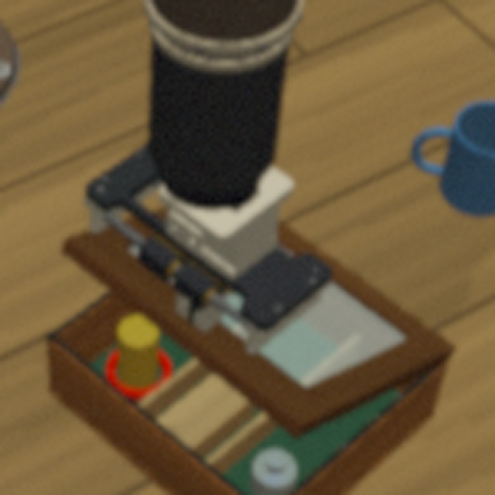

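Call:
play_rows(series=[0.005, 0.0022, 0, 0, 0.0045, 0.002, 0, 0, 0.004, 0.0016, 0, 0, 0.0035, 0.0014, 0, 0, 0.0035, 0.0013, 0, 0])

```text
time_s: 20.6
tcp_pos: [0.5971, -0.0298, 0.1714]
eef_rot: [107.0, 90.0, -61.0]
contact_force: [-1.4, -2.1, 4.5]
gripper_width: 0.0001
```

Call:
play_rows(series=[0.003, 0.0011, 0, 0, 0.003, 0.001, 0, 0, 0.003, 0.001, 0, 0, 0.003, 0.001, 0, 0, 0.003, 0.0009, 0, 0])

```text
time_s: 21.02
tcp_pos: [0.5983, -0.0345, 0.1565]
eef_rot: [142.4, 90.0, -25.5]
contact_force: [-0.1, -2.3, 5.4]
gripper_width: 0.0007
```

Call:
play_rows(series=[0.003, 0.0008, 0, 0, 0.003, 0.0008, 0, 0, 0.003, 0.0007, 0, 0, 0.003, 0.0007, 0, 0, 0.003, 0.0006, 0, 0])

```text
time_s: 21.43
tcp_pos: [0.5992, -0.0381, 0.1416]
eef_rot: [150.5, 89.9, -17.4]
contact_force: [-0.6, -2.9, 4.5]
gripper_width: 0.0003
```

Call:
play_rows(series=[0.003, 0.0006, 0, 0, 0.003, 0.0005, 0, 0, 0.003, 0.0005, 0, 0, 0.003, 0.0004, 0, 0, 0.003, 0.0004, 0, 0])

```text
time_s: 21.85
tcp_pos: [0.5999, -0.0405, 0.1267]
eef_rot: [147.9, 89.9, -20.0]
contact_force: [0.6, -3.5, 4.9]
gripper_width: 0.0004
```

Run:
```python
from h import *
s=st(); print("case",cf(s["tcp_pos"]).round(4))
```

```text
t 21.85 pos [ 0.5999 -0.0405  0.1267] F [ 0.6  -3.46  4.9 ] w 0.0004 q [ 14.8  18.3 -16.6   0.  -55.   -2.7]
case [ 0.0008 -0.0901  0.1267]
```

Call:
play_rows(series=[0.0025, 0.0003, 0, 0, 0.0025, 0.0003, 0, 0, 0.0025, 0.0002, 0, 0, 0.0025, 0.0002, 0, 0, 0.002, 0.0001, 0, 0])

```text
time_s: 22.27
tcp_pos: [0.6002, -0.0416, 0.1147]
eef_rot: [150.1, 89.9, -17.9]
contact_force: [0.0, -3.2, 5.8]
gripper_width: -0.0
```

Call:
play_rows(series=[0.0015, 0, 0, 0, 0.0015, 0, 0, 0, 0.001, 0, 0, 0, 0.001, 0, 0, 0, 0.001, 0, 0, 0])

```text
time_s: 22.68
tcp_pos: [0.6001, -0.0415, 0.1088]
eef_rot: [152.9, 89.9, -15.1]
contact_force: [0.6, -4.1, 5.3]
gripper_width: 0.0005
```

Run:
```python
from h import *
s=st(); print("case",cf(s["tcp_pos"]).round(4))
c=capture("scene"); cv2.imwrite("pics/l4.png",cv2.resize(c["img"][100:250,210:360],None,fx=4,fy=4,interpolation=cv2.INTER_CUBIC))
```

```text
t 22.68 pos [ 0.6001 -0.0415  0.1088] F [ 0.59 -4.06  5.32] w 0.0005 q [ 14.7  19.4 -17.7   0.  -52.9  -2.6]
case [ 0.0009 -0.0911  0.1088]
```

View pics/l4.png

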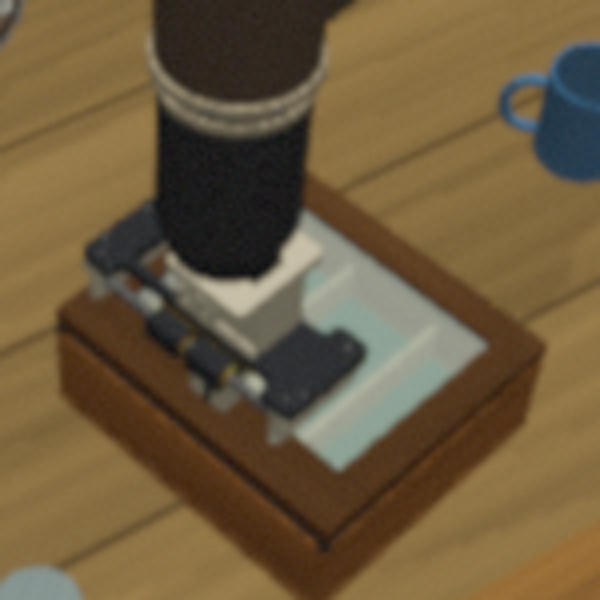

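Call:
play_rows(series=[0.0008, 0.0005, 0, 0, 0.0008, 0.0005, 0, 0, 0.0008, 0.0005, 0, 0, 0.0008, 0.0003, 0, 0, 0.0008, 0.0002, 0, 0])

```text
time_s: 23.15
tcp_pos: [0.6001, -0.0426, 0.1045]
eef_rot: [-137.8, 90.0, 54.3]
contact_force: [0.4, 3.8, 4.9]
gripper_width: 0.0004
```

Call:
play_rows(series=[0.0004, 0.0003, 0, 0, 0.0004, 0.0003, 0, 0, 0.0003, 0.0002, 0, 0, 0.0003, 0, 0, 0, 0, 0, 0, 0])

```text
time_s: 23.57
tcp_pos: [0.6001, -0.0439, 0.1031]
eef_rot: [-63.2, 90.0, 128.8]
contact_force: [0.3, 2.0, 3.8]
gripper_width: 0.0002
```

Call:
play_rows(series=[0.0003, 0, 0, 0, 0, 0, 0, 0, 0.0003, 0, 0, 0, 0, 0, 0, 0, 0, 0, 0, 0])

```text
time_s: 23.98
tcp_pos: [0.6001, -0.044, 0.1025]
eef_rot: [73.2, 90.0, -94.7]
contact_force: [0.4, 2.6, 4.2]
gripper_width: 0.0002
```

Call:
play_rows(series=[0.0003, 0, 0, 0, 0, 0, 0, 0, 0, 0, 0, 0, 0, 0, 0, 0, 0, 0, 0, 0])

```text
time_s: 24.4
tcp_pos: [0.6001, -0.044, 0.1023]
eef_rot: [92.8, 90.0, -75.2]
contact_force: [0.3, 1.8, 4.5]
gripper_width: 0.0003
```

Call:
play_rows(series=[0.0003, 0, 0, 0, 0, 0, 0, 0, 0, 0, 0, 0, 0, 0, 0, 0, 0, 0, 0, 0])

```text
time_s: 24.82
tcp_pos: [0.6001, -0.0441, 0.1021]
eef_rot: [124.1, 90.0, -43.9]
contact_force: [0.2, 2.7, 4.7]
gripper_width: 0.0001
```

Call:
play_rows(series=[0.0003, 0, 0, 0, 0, 0, 0, 0, 0, 0, 0, 0, 0, 0, 0, 0, 0, 0, 0, 0])

```text
time_s: 25.23
tcp_pos: [0.6001, -0.044, 0.1019]
eef_rot: [120.2, 90.0, -47.7]
contact_force: [-0.3, 2.3, 6.8]
gripper_width: 0.0003
```

Force is rising: the seal is met.

Call:
play_rows(series=[0.0002, 0, 0, 0, 0, 0, 0, 0, 0, 0, 0, 0, 0, 0, 0, 0, 0, 0, 0, 0])

```text
time_s: 25.65
tcp_pos: [0.6001, -0.044, 0.1019]
eef_rot: [132.8, 90.0, -35.1]
contact_force: [-1.4, 3.4, 8.2]
gripper_width: 0.0003
```

Call:
play_rows(series=[0.0002, 0, 0, 0, 0, 0, 0, 0, 0, 0, 0, 0, 0, 0, 0, 0, 0, 0, 0, 0])

```text
time_s: 26.07
tcp_pos: [0.6001, -0.044, 0.1018]
eef_rot: [133.9, 90.0, -34.0]
contact_force: [-1.3, 3.3, 8.0]
gripper_width: 0.0008
```

Call:
play_rows(series=[0.0002, 0, 0, 0, 0, 0, 0, 0, 0, 0, 0, 0, 0, 0, 0, 0, 0, 0, 0, 0])

```text
time_s: 26.48
tcp_pos: [0.6001, -0.0441, 0.1017]
eef_rot: [140.2, 90.0, -27.7]
contact_force: [-1.3, 3.7, 10.9]
gripper_width: 0.0004
```

Call:
play_rows(series=[0.0002, 0, 0, 0, 0, 0, 0, 0, 0, 0, 0, 0, 0, 0, 0, 0, 0, 0, 0, 0])

```text
time_s: 26.9
tcp_pos: [0.6001, -0.0441, 0.1016]
eef_rot: [137.6, 90.0, -30.3]
contact_force: [-2.2, 3.1, 9.9]
gripper_width: 0.0007
```

Call:
play_rows(series=[0.0002, 0, 0, 0, 0.0002, 0, 0, 0, 0, 0, 0, 0, 0, 0, 0, 0, 0, 0, 0, 0])

```text
time_s: 27.32
tcp_pos: [0.6001, -0.0441, 0.1014]
eef_rot: [139.2, 90.0, -28.7]
contact_force: [-2.0, 3.4, 12.1]
gripper_width: 0.0003
```

Call:
play_rows(series=[0.0002, 0, 0, 0, 0, 0, 0, 0, 0, 0, 0, 0, 0, 0, 0, 0, 0, 0, 0, 0])

```text
time_s: 27.73
tcp_pos: [0.6001, -0.0441, 0.1013]
eef_rot: [141.8, 90.0, -26.1]
contact_force: [-3.9, 3.3, 13.0]
gripper_width: 0.0005
```

Call:
play_rows(series=[0.0002, 0, 0, 0, 0.0002, 0, 0, 0, 0, 0, 0, 0, 0, 0, 0, 0, 0, 0, 0, 0])

```text
time_s: 28.15
tcp_pos: [0.6001, -0.0441, 0.1011]
eef_rot: [142.7, 90.0, -25.2]
contact_force: [-3.2, 2.9, 14.8]
gripper_width: 0.0004
```

Call:
play_rows(series=[0.0002, 0, 0, 0, 0, 0, 0, 0, 0, 0, 0, 0, 0, 0, 0, 0, 0, 0, 0, 0])

```text
time_s: 28.57
tcp_pos: [0.6001, -0.0441, 0.101]
eef_rot: [143.6, 90.0, -24.4]
contact_force: [-3.5, 3.7, 15.3]
gripper_width: 0.0005
```

Call:
play_rows(series=[0.0002, 0, 0, 0, 0.0002, 0, 0, 0, 0, 0, 0, 0, 0, 0, 0, 0, 0, 0, 0, 0])

```text
time_s: 28.98
tcp_pos: [0.6001, -0.0441, 0.1008]
eef_rot: [143.3, 90.0, -24.6]
contact_force: [-4.4, 3.2, 17.3]
gripper_width: 0.0003
```

Call:
play_rows(series=[0, 0, 0, 0, 0, 0, 0, 0, 0, 0, 0, 0, 0, 0, 0, 0, 0, 0, 0, 0])

```text
time_s: 29.4
tcp_pos: [0.6001, -0.0441, 0.1009]
eef_rot: [141.3, 89.9, -26.6]
contact_force: [-4.2, 2.7, 17.4]
gripper_width: 0.0007
```

Call:
play_rows(series=[0.0001, 0, 0, 0, 0, 0, 0, 0, 0, 0, 0, 0, 0, 0, 0, 0, 0, 0, 0, 0])

```text
time_s: 29.82
tcp_pos: [0.6002, -0.0441, 0.1008]
eef_rot: [144.1, 89.9, -23.9]
contact_force: [-4.7, 3.4, 17.4]
gripper_width: 0.0005
```

Call:
play_rows(series=[0, 0, 0, 0, 0, 0, 0, 0, 0, 0, 0, 0, 0, 0, 0, 0, 0, 0, 0, 0])

```text
time_s: 30.23
tcp_pos: [0.6002, -0.0441, 0.1009]
eef_rot: [144.1, 89.9, -23.8]
contact_force: [-5.5, 3.4, 17.4]
gripper_width: 0.0005
```

Call:
play_rows(series=[0, 0, 0, 0, 0, 0, 0, 0, 0, 0, 0, 0, 0, 0, 0, 0, 0, 0, 0, 0])

```text
time_s: 30.65
tcp_pos: [0.6002, -0.0441, 0.1009]
eef_rot: [143.4, 89.9, -24.5]
contact_force: [-4.6, 2.2, 17.7]
gripper_width: 0.0002
```

Run:
```python
from h import *
s=st(); print(cf(s["tcp_pos"]))
C={n:capture(n) for n in("scene","top")}
cv2.imwrite("pics/p1.png",cv2.resize(C["scene"]["img"][120:260,210:360],None,fx=4,fy=4,interpolation=cv2.INTER_CUBIC))
```

```text
t 30.65 pos [ 0.6002 -0.0441  0.1009] F [-4.56  2.24 17.67] w 0.0002 q [ 14.4  19.9 -18.1   0.  -51.9  -2.3]
[ 0.00038111 -0.09371394  0.10086631]
```

View pics/p1.png

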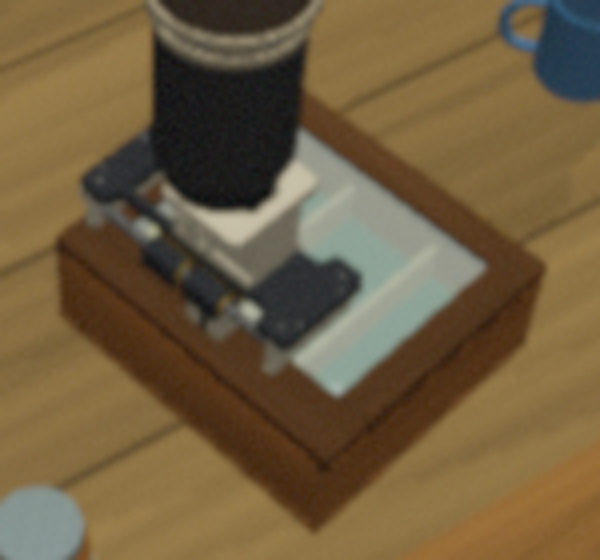

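Call:
play_rows(series=[-0.0006, 0, 0, 0, -0.0008, 0, 0, 0, -0.0012, 0, 0, 0, -0.003, 0, 0, 0, -0.01, 0, 0, 0])

```text
time_s: 31.17
tcp_pos: [0.5981, -0.0445, 0.113]
eef_rot: [-3.4, 89.7, -171.4]
contact_force: [-1.1, 0.1, -0.6]
gripper_width: 0.0003
```

Call:
play_rows(series=[-0.03, 0, 0, 0, -0.04, 0, 0, 0, -0.04, 0, 0, 0, -0.04, 0, 0, 0, -0.03, 0, 0, 0])

```text
time_s: 31.58
tcp_pos: [0.6001, -0.0445, 0.2989]
eef_rot: [159.2, 89.9, -8.7]
contact_force: [0.9, 0.1, -0.3]
gripper_width: 0.0005
```

Call:
play_rows(series=[-0.02, 0, 0, 0, -0.02, -0.03, 0, 0, 0, -0.04, 0, 0, 0, -0.04, 0, 0, 0, -0.03, 0, 0])

```text
time_s: 32.0
tcp_pos: [0.5697, 0.0945, 0.3354]
eef_rot: [-90.0, 90.0, 102.1]
contact_force: [1.2, 1.0, -0.7]
gripper_width: 0.0002
```

Run:
```python
from h import *
s=st()
C={n:capture(n) for n in("scene","top")}
for n in C: cv2.imwrite(f"pics/{n}_end.png",C[n]["img"])
cv2.imwrite("pics/e1.png",cv2.resize(C["scene"]["img"][120:260,210:360],None,fx=4,fy=4,interpolation=cv2.INTER_CUBIC))
```

```text
t 32.0 pos [0.5697 0.0945 0.3354] F [ 1.22  0.95 -0.7 ] w 0.0002 q [ 28.8   8.4  -1.6  -0.  -80.  -16.8]
```

View pics/e1.png

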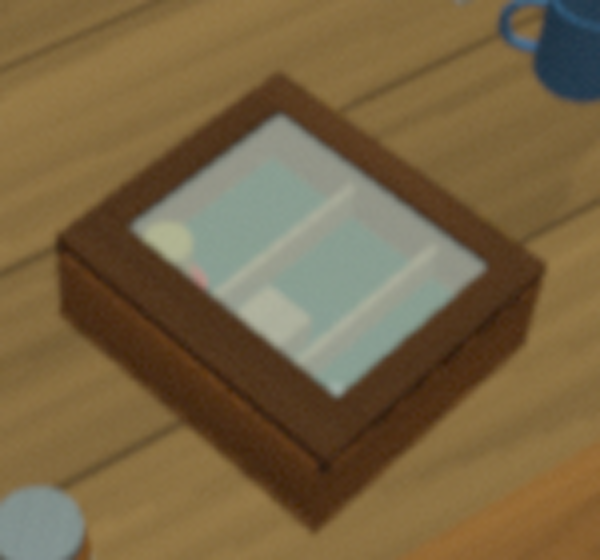

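View pics/scene_end.png

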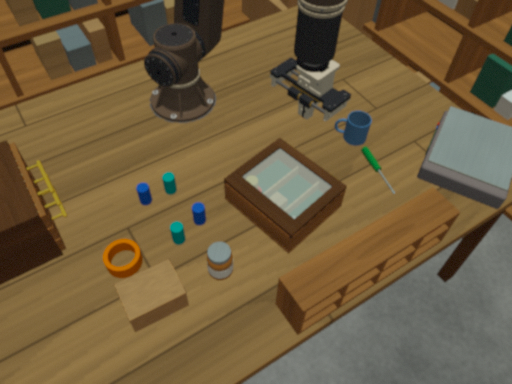

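View pics/top_end.png

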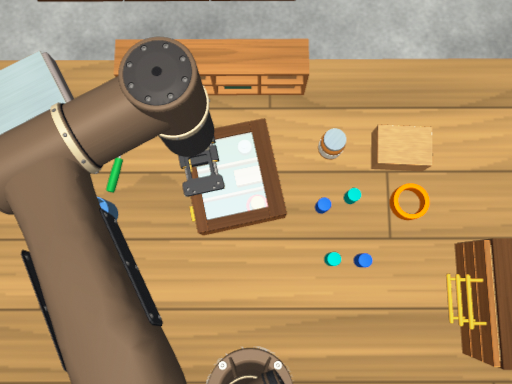

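Call:
play_rows(series=[0, 0, 0, 0, 0, 0, 0, 0, 0, 0, 0, 0, 0, 0, 0, 0, 0, 0, 0, 0])

```text
time_s: 32.52
tcp_pos: [0.571, 0.092, 0.3347]
eef_rot: [25.7, 90.0, -142.3]
contact_force: [-0.3, 0.7, -0.7]
gripper_width: 0.0004
```

```bash
python3 -c "
from h import *
st()
from plant import close_job
print(close_job())"
```

```text
t 32.52 pos [0.571  0.092  0.3347] F [-0.32  0.75 -0.66] w 0.0004 q [ 28.5   8.5  -1.5   0.  -80.  -16.6]
the job is handed in; nothing more can be done
None
```

The brass weight is standing upright in the red ring, and the lid is closed and seated on its seal. I handed the job in at 32.5 s.

- **Weight:** Before the lid closed, the picture showed it upright inside the ring. It came down where the case floor should be, within about 1 mm. I pressed it onto the floor with about 10 N just before letting go.
- **Closing the lid:** I pushed it on the outer face with the shut fingertips. It moved at about 0.15 rad/s or less over the last 0.2 rad, and the force readings while it was moving were about 2 to 7 N.
- **Seating the lid:** I pressed the front rail at about 17.4 N straight down for about 1.7 s. With 4 to 5 N of sideways force included, the highest total I read was about 18.6 N. Force is only read at the end of each move, so any short peaks between readings were not seen.
- **Last checks:** After the arm lifted clear, the pictures showed the lid flat with no gap, and the weight and the stored things visible through the glass. The look-alikes, jar, carton, tape and driver looked unmoved; the mug too, though the arm partly hid it and the driver in the top view. The contact force was back to about zero.

**Disagreements:** The two cameras differed by up to about 3 mm on the weight and 2 mm on the ring. The case position worked out from the rim and from the ring differed by about 4 mm, and I used the average. None of this caused trouble.

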